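# Fetch the brass drawplate from the dial-covered carousel

## Robot

A 7-joint arm with a two-finger parallel gripper is mounted at the origin on the work surface. World frame = base frame: x ahead of the robot, y to its left, z up, the work surface at z = 0. Lengths are in m, angles in rad, forces in N, time in s.
With the tool pointing down it reaches from about 0.425 to 0.925 m from the base axis. Payload 6.8 kg.
Tool frame: the origin (TCP) lies at the very end of the fingers, on their centre line; the grasp point (between the pads) lies 19 mm behind it (ctrl.grasp_offset is the distance from the TCP to the grasp point, in m); z points along the fingers, x is the direction in which the jaws open and shut, and the axes are right-handed (so a half turn about z gives the same grasp; the last joint's range is limited). The gripper opens to 88 mm and grips with 3 to 60 N. Pads are 20 mm wide; open, the fingers measure 115 mm over their backs; the gripper's body (75 mm by 178 mm) begins 61 mm behind the grasp point.
Start: joints at [-0.108, 0.477, 0.022, 1.555, -0.011, 1.109, -0.083], TCP at [0.675, 0, 0.223] pointing down, gripper open.
Joint ranges: [-2.96, 2.96], [-0.34, 2.1], [-1.41, 1.46], [0.24, 2.44], [-1.37, 4.51], [0.17, 1.92], [-2.96, 2.96]. Speed limits (rad/s): [2.39, 2.39, 3.14, 3.14, 3.14, 3.14, 3.14].

## Interface

Orientations are given as a unit quaternion [w, x, y, z].
In Python, from bench import ctrl gives the robot as it stands. The module is installed in compiled form; this text tells all that it offers.
- The arm moves only by the tool apply_moves, never from a script. Its argument "moves" is a list that holds one entry, the list of rows, each a list of 5 numbers: the finger opening in mm, from 0 to 87.8, then the shift along the tool's x, y, z in mm, then the turn about the tool's z in degrees. A call has 1 to 12 rows; each row is the pose to reach, as a shift and turn from the pose commanded when the call began, along the tool's axes at that moment; what a row does not reach only later rows make up. A row lasts 1/10 s, in which the tool goes at most 50 mm and 8.59 degrees, less where a joint would pass 70% of its speed; a pose out of reach is approached as far as the arm can. A call with a gripper value outside its range is refused whole. The fingers move at their own pace and stop on an object; "force" is the grip in N (left out, the last holds). Time passes only in rows, so rows that repeat a pose let the fingers close. It gives the time, the measured TCP pose, the force and the opening at its end, in the units of the state.
- ctrl.observe(): the state, without advancing time (a new reading comes with each control period).
- ctrl.read_camera(name): name is "scene" or "side" or "wrist"; returns a dict with "img" (480x640x3 uint8, red, green, blue), "z_map" (480x640 float32, m along the optical axis (not along the pixel's ray), 0 where there is no reading), "camera_matrix" (3x3 intrinsics, pixels), "view" (4x4, takes a point from world to camera coordinates); the wrist camera has in their place "hand_eye" (4x4, takes a point from camera to tool coordinates, whose origin is the TCP and whose axes are the tool frame's). Camera axes: x right, y down, z forward; pixel columns grow to the right and rows downward; lengths in m; the calibration is good to about 2 mm. A picture is of the moment at which its call begins: read the wrist's pose just before it.
- ctrl.close_job(): hands the job in, once; it reports no verdict.
The state is a dict: "time": time; "q": joint angles; "qd": joint speeds; "effort": joint torques, N m; "position": TCP position; "tool_rot": TCP orientation; "wrist_force": force on the tool from outside, world axes, zero at the start; "torque": the same for the moment, N m; "finger_gap": finger opening in m.
Only numpy, scipy, OpenCV 4.12 (cv2) and the standard library are available. Lean on these libraries where they do the work, as an engineer would, in place of code of your own. Each camera call takes 0.05 s, during which the arm holds its last target.

## Task

Turn the clear dial cover (the one with the black grip bar) of the tilted plate carousel until its slot opening is centred over the brass drawplate, then draw the brass plate up out through the opening and stand it in the slanted wooden rest. Lower it in gently with its bottom edge down on the ledge and roughly centred, let go of it, and leave the steel plate, jar, hammer and bowl where they are.

Things in the scene. Friction and masses are not known exactly. Their poses are not given: they have to be found in the camera images.
- drum: Fixed wooden drum (carousel) on a stand, 268 mm across, 116 mm deep, under the dial cover. Origin: centre of its underside. Own z is the dial's axis, up out of the cover, tilted 30 degrees from vertical roughly towards the robot (stand yaw varies by 0.3 rad); own x points uphill, away from the robot, own y sideways. The wanted plate is in the +y or the -y slot, the steel one opposite.
- holder: The drum's stand, 240 x 200 mm, on the table. Inside the drum four radial slots stand 88 mm from the axis at the drum's +x, -x, +y, -y. Slot guides rise from the drum's floor (drum z 6 mm) to drum z 66 mm, 1.5 mm clear all round a plate; above them each compartment is open, 90 mm or more across the plate's faces. Partition walls stand midway between slots.
- dial (a joint): Angle of the dial cover about the drum's z, counter-clockwise positive seen from above. Turns both ways, -2.5 to 2.5 rad, and stays where left (friction about 0.12 Nm). At 0 the opening is at the drum's -x (low side), at +1.571 over the drum's -y slot, at -1.571 over the +y slot. Starts within 0.6 of 0.
- dial_grip (a point): Where to grip the dial's black bar: on the dial's axis, 26 mm above the cover's top face, 16 mm below the bar's top. The bar is 60 mm long (along x), 14 mm thick (y), 42 mm tall. This frame turns with the cover: z is the dial's axis, -x points to the opening. The cover is a clear disc, 274 mm across, 5 mm thick, top face at drum z 123 mm.
- opening (a point): Middle of the cover's slot opening, on the cover's top face, 88 mm from the axis; axes as dial_grip. The opening is a red-edged parallel notch, 90 mm wide (along y), beginning 50 mm from the axis and open at the rim. A fully opened gripper may be too wide for it.
- brass_plate: Wanted brass drawplate: 8 mm thick (own x), 60 wide (y), 105 tall (z), about 0.36 kg, dotted. Origin: centre of its bottom face. Starts in a slot, axes parallel to the drum's, top edge 12 mm below the cover's top face. It comes out along the drum's z: after rising 65 mm it is free of the guides, after 117 mm clear of the cover.
- steel_plate: The same plate in grey steel, in the opposite slot, to be left there.
- seat: Slanted trough of the dark wooden rest, fixed. Origin: middle of the ledge's top face, 36 mm above the table. Own z leans 25 degrees from vertical roughly towards the robot (yaw varies by 0.4 rad), x points uphill away from the robot. Trough 100 mm long (y), 18 wide (x -9 to +9), ends open; backboard on the -x side 60 mm above the ledge, lip on the +x side 25 mm, each 8 thick.
- rest: The rest's base board on the table, 130 x 110 x 12 mm. The plate stands in the trough (seat) with its faces towards backboard and lip, its bottom face on the ledge, its z along the seat's z.
- jar: Bystander: amber glass jar with blue lid, 56 mm across, 110 mm tall, loose, between carousel and rest. Origin: centre of its underside.
- hammer: Bystander: hammer, 240 mm long, lying loose near the robot in front of the rest.
- bowl: Bystander: white bowl, 110 mm across, 45 mm tall, loose, on the far side. Origin: centre of its underside.
Things that resemble listed ones, but are neither listed nor needed, are in the scene too. What is meant by the rest is not purple or turquoise, and is the smaller of those in its own colour.

How it is judged:
By the outcome, as a careful person would: the job done as asked, in the order asked, and still so for the second after the job is handed in, with the robot touching nothing.
It also fails if it takes over 61 s, if anything falls off the work surface, if the arm or the gripper's body presses on something with over 40 N, if the wrist force passes 120 N, or if a joint passes its speed limit or range.

## Working session

There is one attempt and no reset: what is moved stays moved. The work goes in short steps, Python scripts to look and compute and a tool call to move; the robot and the scene stay as the last step left them, time stands still between calls to the robot, and variables do not carry over. Pictures are saved under pics/ and viewed, and the job is handed in when it is done.

Besides the shell and the picture viewer there is one more tool, called by a JSON object that holds its "name" and its "arguments", one argument or row to a line. apply_moves: Moves the arm, as the interface text tells. Its arguments: {"type":"object","properties":{"moves":{"type":"array"},"force":{"type":"number"}},"required":["moves"]}

```bash
mkdir -p pics; ls; cat > h.py <<'E'
import numpy as np, cv2
from bench import ctrl
from scipy.spatial.transform import Rotation as R
def Rq(q): return R.from_quat([q[1],q[2],q[3],q[0]]).as_matrix()
def save(name):
    s=ctrl.observe()
    c=ctrl.read_camera(name)
    if 'view' in c: T=np.linalg.inv(c['view'])
    else:
        W=np.eye(4);W[:3,:3]=Rq(s['tool_rot']);W[:3,3]=s['position'];T=W@c['hand_eye']
    return dict(img=c['img'],z=c['z_map'],K=c['camera_matrix'],T=T)
def take(name,fn):
    d=save(name); cv2.imwrite('pics/%s.png'%fn,d['img'][:,:,::-1]); np.savez('%s.npz'%fn,**d); return d
def cloud(d):
    K=d['K'];v,u=np.mgrid[0:480,0:640];z=d['z']
    P=np.stack([(u-K[0,2])/K[0,0]*z,(v-K[1,2])/K[1,1]*z,z],-1)
    return P@d['T'][:3,:3].T+d['T'][:3,3]
def ray(d,u,v):
    K=d['K'];r=d['T'][:3,:3]@np.array([(u-K[0,2])/K[0,0],(v-K[1,2])/K[1,1],1]);return d['T'][:3,3],r
def proj(d,P):
    Ti=np.linalg.inv(d['T']);p=np.atleast_2d(P)@Ti[:3,:3].T+Ti[:3,3];q=p@d['K'].T;return q[:,:2]/q[:,2:]
def load(fn): return dict(np.load(fn+'.npz'))
E
python3 - <<'E'
from h import *
for n in ['scene','side','wrist']:
    d=take(n,n+'0'); print(n,d['T'].round(3).tolist(),d['K'].round(1).tolist())
s=ctrl.observe();print(s,ctrl.grasp_offset)
E
```

```text
pics
scene [[0.172, 0.836, -0.521, 1.145], [0.985, -0.15, 0.084, -0.16], [-0.007, -0.528, -0.85, 1.257], [0.0, 0.0, 0.0, 1.0]] [[551.4, 0.0, 320.9], [0.0, 551.4, 247.2], [0.0, 0.0, 1.0]]
side [[1.0, -0.006, 0.029, 0.407], [-0.027, -0.557, 0.83, -1.397], [0.011, -0.83, -0.557, 1.054], [0.0, 0.0, 0.0, 1.0]] [[616.0, 0.0, 328.4], [0.0, 616.0, 247.1], [0.0, 0.0, 1.0]]
wrist [[1.0, 0.001, -0.002, 0.674], [0.0, -0.954, -0.3, 0.083], [-0.002, 0.3, -0.954, 0.384], [0.0, 0.0, 0.0, 1.0]] [[378.1, 0.0, 320.5], [0.0, 378.1, 240.9], [0.0, 0.0, 1.0]]
{'time': 0.15, 'q': array([-0.10805998,  0.4776033 ,  0.02236741,  1.5561311 , -0.01150836,
        1.10931229, -0.08310441]), 'qd': array([-4.85894779e-05, -2.42739489e-03,  1.01620421e-03, -3.09529861e-03,
        1.90198038e-03, -1.16773228e-03, -3.15841723e-04]), 'effort': array([ 2.56581799e-03, -5.83290482e+01,  1.53667007e+00, -2.72875071e+01,
       -5.42110554e-02,  1.44432642e-02,  8.67239464e-05]), 'position': array([ 6.74574898e-01, -4.01422446e-05,  2.21949500e-01]), 'tool_rot': array([ 4.64758969e-05,  9.99999780e-01, -2.39186394e-05, -6.61195419e-04]), 'wrist_force': array([0.55021251, 0.20895231, 0.99176785]), 'torque': array([ 0.04006995,  0.01626397, -0.06177506]), 'finger_gap': 0.08792817175116929} 0.0187
```

View pics/scene0.png

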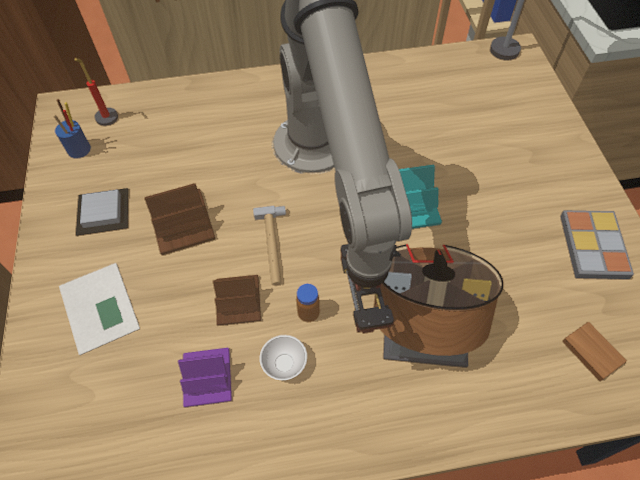

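View pics/side0.png

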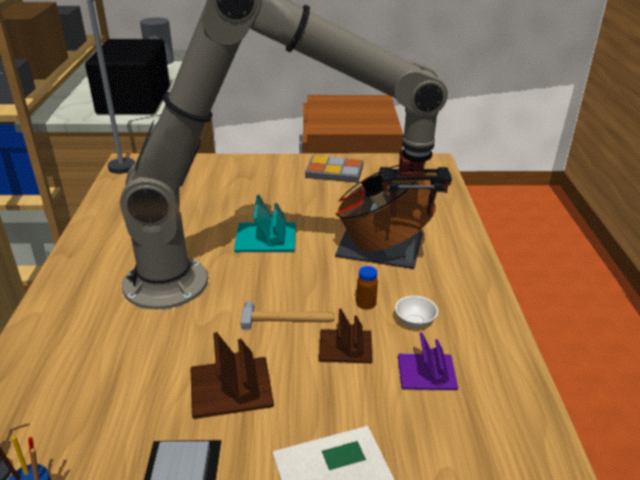

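View pics/wrist0.png

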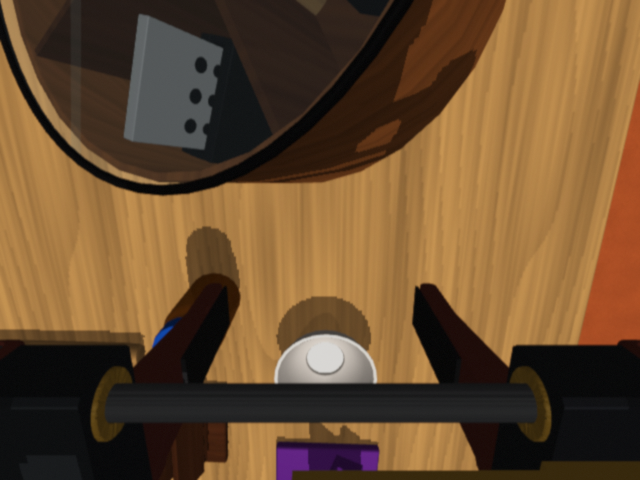

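```bash
python3 - <<'E'
from h import *
d=load('scene0');C=cloud(d)
im=d['img'][225:375,340:520];cv2.imwrite('pics/z1.png',cv2.resize(im,None,fx=4.4,fy=4,interpolation=cv2.INTER_CUBIC)[:,:,::-1])
hsv=cv2.cvtColor(d['img'],cv2.COLOR_RGB2HSV)
def show(n,m):
    P=C[m];P=P[P[:,2]>0.0];print(n,len(P),np.median(P,0).round(3),P.min(0).round(3),P.max(0).round(3))
u=np.arange(640)[None]+0*np.arange(480)[:,None];v=np.arange(480)[:,None]+0*u
roi=(u>375)&(u<510)&(v>240)&(v<350)
red=roi&((hsv[...,0]<6)|(hsv[...,0]>174))&(hsv[...,1]>150)&(hsv[...,2]>90)
brass=roi&(hsv[...,0]>18)&(hsv[...,0]<32)&(hsv[...,1]>120)&(hsv[...,2]>90)&(v<305)&(u>450)
black=roi&(hsv[...,2]<45)
for n,m in [('red',red),('brass',brass),('black',black)]: show(n,m); print(np.argwhere(m)[:,::-1].min(0),np.argwhere(m)[:,::-1].max(0))
for p in [(420,275),(440,270),(400,282),(477,288),(460,300),(495,300),(440,345)]: print(p,C[p[1],p[0]].round(3),d['img'][p[1],p[0]])
E
```

```text
red 149 [0.54  0.185 0.158] [ 0.479 -0.16   0.086] [1.145 0.25  1.257]
[406 244] [453 262]
brass 419 [0.661 0.253 0.213] [ 0.631 -0.16   0.192] [1.145 0.293 1.257]
[462 279] [491 300]
black 750 [0.613 0.184 0.215] [ 0.483 -0.16   0.124] [1.145 0.326 1.257]
[376 245] [502 308]
(420, 275) [0.604 0.147 0.197] [67 59 52]
(440, 270) [0.616 0.183 0.227] [34 31 25]
(400, 282) [0.622 0.096 0.213] [124 128 130]
(477, 288) [0.664 0.253 0.213] [138 116  64]
(460, 300) [0.697 0.199 0.24 ] [74 62 53]
(495, 300) [0.695 0.284 0.206] [89 64 43]
(440, 345) [0.761 0.15  0.174] [127  89  60]
```

View pics/z1.png

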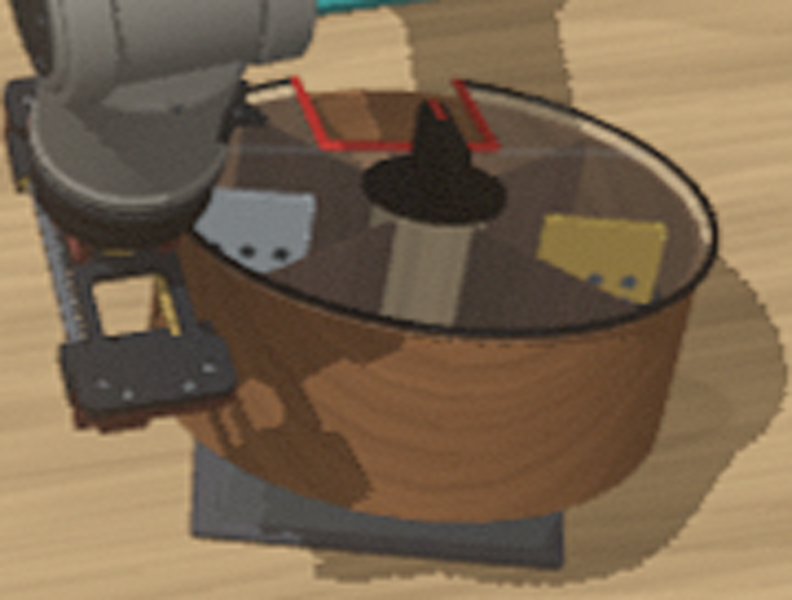

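{"name": "apply_moves", "arguments": {
  "moves": [
    [[87,0,0,-50,-8],[87,0,0,-100,-16],[87,0,0,-150,-24],[87,-40,-20,-170,-32],[87,-70,-60,-180,-40],[87,-80,-110,-180,-48],[87,-80,-150,-180,-56],[87,-80,-190,-180,-64],[87,-80,-190,-180,-72],[87,-80,-190,-180,-81],[87,-80,-190,-180,-90],[87,-80,-190,-180,-90]]
  ]
}}

```text
time: 1.35
position: [0.5949, 0.1899, 0.4022]
tool_rot: [-0.0, 0.706, 0.708, -0.0]
wrist_force: [0.1, -0.2, 1.0]
finger_gap: 0.0871
```

```bash
python3 - <<'E'
from h import *
s=ctrl.observe();print(s['position'],s['tool_rot'],s['q'].round(2),s['time'])
for n in ['scene','side','wrist']: take(n,n+'1')
E
```

```text
[0.5948789  0.18992634 0.40222373] [-2.17298232e-04  7.06424279e-01  7.07788512e-01 -3.35653546e-04] [-0.17  0.31 -0.32  1.41  0.1   1.44  1.08] 1.35
```

View pics/wrist1.png

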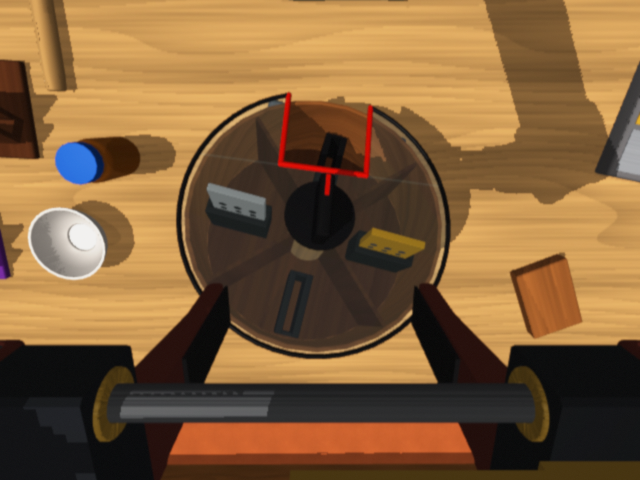

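View pics/scene1.png

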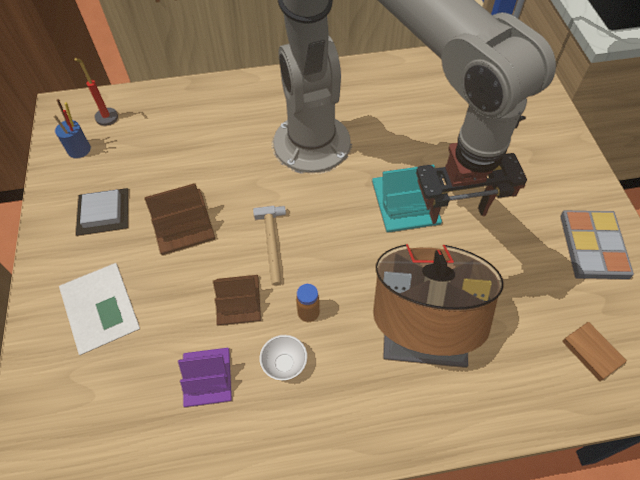

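```bash
cat > fit.py <<'E'
from h import *
def ringfit(d,box,c0):
    C=cloud(d);hsv=cv2.cvtColor(d['img'],cv2.COLOR_RGB2HSV)
    m=(hsv[...,2]<40)&(d['z']>0); k=np.zeros_like(m);k[box[1]:box[3],box[0]:box[2]]=1;m&=k
    P=C[m];r=np.linalg.norm(P-c0,axis=1);P=P[(r>0.115)&(r<0.155)]
    for it in range(8):
        c=P.mean(0);n=np.linalg.svd(P-c)[2][2];n*=np.sign(n[2])
        e=(P-c)@n
        if it<7:P=P[abs(e)<max(.003,2.0*e.std())]
    a=np.cross(n,[0,1,0]);a/=np.linalg.norm(a);b=np.cross(n,a)
    q=np.c_[(P-c)@a,(P-c)@b];A=np.c_[2*q,np.ones(len(q))];s=np.linalg.lstsq(A,(q**2).sum(1),rcond=None)[0]
    rad=np.sqrt(s[2]+s[0]**2+s[1]**2)
    cc=c+a*s[0]+b*s[1];return cc,n,rad,len(P),e.std()
if __name__=='__main__':
    c0=np.array([.62,.185,.21])
    for f,box in [('wrist1',(165,80,470,365)),('scene1',(370,240,510,345))]:
        d=load(f);c,n,r,N,e=ringfit(d,box,c0)
        print(f,c.round(4),n.round(3),'tilt',np.degrees(np.arccos(n[2])).round(2),'yaw',np.degrees(np.arctan2(-n[1],-n[0])).round(2),r,N,e)
E
python3 fit.py
python3 - <<'E'
from h import *
d=load('wrist1');C=cloud(d)
hsv=cv2.cvtColor(d['img'],cv2.COLOR_RGB2HSV)
k=np.zeros((480,640),bool);k[80:365,170:460]=1
def pts(m):
    P=C[m&k&(d['z']>0)];return P
red=((hsv[...,0]<5)|(hsv[...,0]>175))&(hsv[...,1]>200)&(hsv[...,2]>140)
brass=(hsv[...,0]>20)&(hsv[...,0]<30)&(hsv[...,1]>150)&(hsv[...,2]>110)
steel=(hsv[...,1]<40)&(hsv[...,2]>100)
for n,m in [('red',red),('brass',brass),('steel',steel)]:
    P=pts(m);print(n,len(P),P.mean(0).round(4),P.min(0).round(3),P.max(0).round(3), np.argwhere(m&k)[:,::-1].mean(0))
for p in [(289,95),(280,163),(368,176),(371,107),(330,140),(322,230),(300,200),(340,220),(240,120)]:print(p,C[p[1],p[0]].round(4),d['img'][p[1],p[0]])
cv2.imwrite('pics/z2.png',cv2.resize(d['img'][85:285,180:450],None,fx=2.9,fy=2.9,interpolation=cv2.INTER_CUBIC)[:,:,::-1])
E
```

```text
wrist1 [0.6147 0.1856 0.1952] [-0.666  0.169  0.727] tilt 43.37 yaw -14.23 0.13230308756957646 1618 0.01917598876894015
scene1 [0.6025 0.1888 0.1932] [-0.479  0.142  0.866] tilt 29.97 yaw -16.57 0.13714144078015553 23 0.0013038711450750336
red 1143 [0.5385 0.1933 0.1624] [0.482 0.146 0.126] [0.574 0.246 0.226] [323.52925764 149.87860262]
brass 889 [0.6298 0.2637 0.1956] [0.616 0.229 0.19 ] [0.643 0.297 0.202] [392.99216125 242.8331467 ]
steel 1056 [0.5845 0.1061 0.1954] [0.569 0.077 0.19 ] [0.602 0.133 0.203] [236.26037736 199.65471698]
(289, 95) [0.4839 0.1563 0.1343] [185  11   2]
(280, 163) [0.5512 0.1484 0.1736] [225  16   6]
(368, 176) [0.5659 0.2396 0.1637] [133  34  26]
(371, 107) [0.4961 0.2447 0.1289] [186  12   6]
(330, 140) [0.5325 0.2012 0.0854] [13 14 14]
(322, 230) [0.6036 0.1908 0.2392] [19 18 19]
(300, 200) [0.5861 0.1689 0.1905] [14 16 16]
(340, 220) [0.6062 0.2092 0.193 ] [11 10 10]
(240, 120) [0.5092 0.1066 0.1548] [150 113  72]
```

View pics/z2.png

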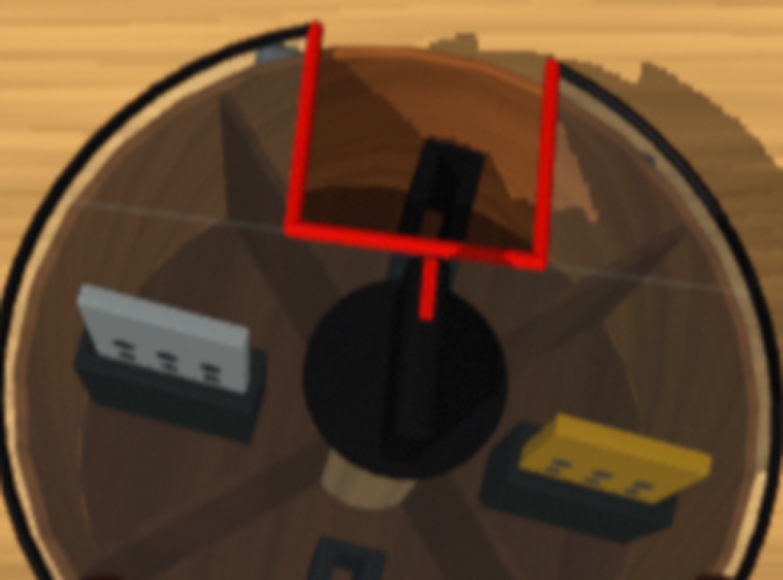

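```bash
cat > ring.py <<'E'
from h import *
def frame(psi,t=np.radians(30)):
    n=np.array([-np.sin(t)*np.cos(psi),-np.sin(t)*np.sin(psi),np.cos(t)]);y=np.array([-np.sin(psi),np.cos(psi),0]);return np.stack([np.cross(y,n),y,n],1)
def onplane(d,uv,p0,n):
    K=d['K'];r=np.c_[(uv[:,0]-K[0,2])/K[0,0],(uv[:,1]-K[1,2])/K[1,1],np.ones(len(uv))]@d['T'][:3,:3].T
    o=d['T'][:3,3];t=((p0-o)@n)/(r@n);return o+r*t[:,None]
if __name__=='__main__':
  for psid in (-15,-16,-17):
    F=frame(np.radians(psid));n=F[:,2]
    for h in (.190,.194,.198,.202,.206):
        out=[]
        for f,box in [('wrist1',(165,80,470,365)),('scene1',(370,240,510,345))]:
            d=load(f);hsv=cv2.cvtColor(d['img'],cv2.COLOR_RGB2HSV)
            m=hsv[...,2]<(50 if f[0]=='w' else 60);k=np.zeros_like(m);k[box[1]:box[3],box[0]:box[2]]=1;m&=k
            uv=np.argwhere(m)[:,::-1].astype(float)
            p0=np.array([.604,.187,h]);Q=(onplane(d,uv,p0,n)-p0)@F[:,:2]
            c=np.zeros(2);R0=.1355;w=.008
            for it in range(15):
                q=Q[abs(np.linalg.norm(Q-c,axis=1)-R0)<w]
                A=np.c_[2*q,np.ones(len(q))];s=np.linalg.lstsq(A,(q**2).sum(1),rcond=None)[0];c=s[:2];R0=np.sqrt(s[2]+c@c);w=max(.004,w*.9)
            out.append((p0+F[:,:2]@c,R0,len(q),np.std(np.linalg.norm(q-c,axis=1))))
        print(psid,h,[(o[0].round(4).tolist(),round(o[1],4),o[2],round(o[3],4)) for o in out],np.linalg.norm(out[0][0]-out[1][0]).round(4))
E
python3 ring.py
```

```text
-15 0.19 [([0.6022, 0.188, 0.1889], np.float64(0.1379), 2833, np.float64(0.0014)), ([0.6002, 0.1909, 0.1873], np.float64(0.1369), 289, np.float64(0.0016))] 0.0039
-15 0.194 [([0.6014, 0.188, 0.1924], np.float64(0.1366), 2840, np.float64(0.0014)), ([0.6033, 0.1889, 0.1933], np.float64(0.1361), 289, np.float64(0.0015))] 0.0023
-15 0.198 [([0.6006, 0.188, 0.1959], np.float64(0.1353), 2848, np.float64(0.0014)), ([0.6063, 0.187, 0.1993], np.float64(0.1354), 289, np.float64(0.0015))] 0.0068
-15 0.202 [([0.5997, 0.1881, 0.1994], np.float64(0.134), 2853, np.float64(0.0014)), ([0.6094, 0.185, 0.2053], np.float64(0.1346), 289, np.float64(0.0015))] 0.0117
-15 0.206 [([0.5989, 0.1881, 0.203], np.float64(0.1327), 2857, np.float64(0.0014)), ([0.6124, 0.183, 0.2113], np.float64(0.1338), 289, np.float64(0.0015))] 0.0167
-16 0.19 [([0.6023, 0.1885, 0.1888], np.float64(0.1379), 2829, np.float64(0.0014)), ([0.5997, 0.1908, 0.187], np.float64(0.1373), 289, np.float64(0.0015))] 0.004
-16 0.194 [([0.6015, 0.1885, 0.1924], np.float64(0.1366), 2834, np.float64(0.0014)), ([0.6028, 0.1888, 0.193], np.float64(
[... 652 characters left out ...]
64(0.1378), 286, np.float64(0.0017))] 0.0042
-17 0.194 [([0.6016, 0.1889, 0.1923], np.float64(0.1367), 2844, np.float64(0.0014)), ([0.6024, 0.1888, 0.1928], np.float64(0.137), 286, np.float64(0.0017))] 0.0009
-17 0.198 [([0.6007, 0.1889, 0.1959], np.float64(0.1354), 2850, np.float64(0.0014)), ([0.6054, 0.1868, 0.1988], np.float64(0.1362), 286, np.float64(0.0017))] 0.0059
-17 0.202 [([0.5999, 0.1889, 0.1994], np.float64(0.1341), 2853, np.float64(0.0014)), ([0.6085, 0.1848, 0.2049], np.float64(0.1354), 286, np.float64(0.0016))] 0.011
-17 0.206 [([0.599, 0.189, 0.2029], np.float64(0.1328), 2860, np.float64(0.0014)), ([0.6116, 0.1829, 0.2109], np.float64(0.1347), 286, np.float64(0.0016))] 0.0161
```

```bash
python3 - <<'E'
from h import *
from ring import *
F=frame(np.radians(-16));O=np.array([.602,.1885,.193]);n=F[:,2]
for f,box in [('wrist1',(165,80,470,365)),('scene1',(370,240,510,345))]:
    d=load(f);hsv=cv2.cvtColor(d['img'],cv2.COLOR_RGB2HSV)
    k=np.zeros((480,640),bool);k[box[1]:box[3],box[0]:box[2]]=1
    red=((hsv[...,0]<6)|(hsv[...,0]>174))&(hsv[...,1]>160)&(hsv[...,2]>110)&k
    Q=(onplane(d,np.argwhere(red)[:,::-1].astype(float),O,n)-O)@F
    Q=Q[(Q[:,0]<-.03)]
    print(f,len(Q))
    for th in np.radians(np.arange(-12,25,1)):   # opening dir = rot(th) * -x
        R2=np.array([[np.cos(th),np.sin(th)],[-np.sin(th),np.cos(th)]])
        q=Q[:,:2]@R2.T
        s=q[(q[:,0]<-.06)&(q[:,0]>-.13)]
        L=s[s[:,1]<0,1];Rr=s[s[:,1]>0,1]
        sp=(L.std()+Rr.std())
        if sp<.0055: print(np.degrees(th).round(),'edges',L.mean().round(4),Rr.mean().round(4),'sp',sp.round(4))
    brass=(hsv[...,0]>19)&(hsv[...,0]<31)&(hsv[...,1]>120)&(hsv[...,2]>(150 if f[0]=='w' else 90))&k
    brass&=np.arange(640)[None]>(340 if f[0]=='w' else 455)
    uv=np.argwhere(brass)[:,::-1].astype(float)
    vis=d['img'].copy()
    # expected top corners and dial line
    Ct=np.array([[sx*.004,.088+sy*.030,-.012] for sx in(-1,1) for sy in(-1,1)])
    pts=proj(d,O+Ct@F.T);print('exp brass top corners',pts.round(1).tolist())
    Cs=Ct*[1,-1,1];pts2=proj(d,O+Cs@F.T)
    bar=np.array([[a*.03,b*.007,.042] for a in(-1,1) for b in(-1,1)])
    for p in np.r_[pts,pts2,proj(d,O+bar@F.T)]: cv2.circle(vis,tuple(int(round(x)) for x in p),1,(0,255,0),-1)
    x0,y0,x1,y1=box;cv2.imwrite('pics/v_%s.png'%f,cv2.resize(vis[y0:y1-80 if f[0]=='w' else y1,x0:x1],None,fx=2.6 if f[0]=='w' else 5,fy=2.6 if f[0]=='w' else 5,interpolation=cv2.INTER_CUBIC)[:,:,::-1])
E
```

```text
wrist1 1369
3.0 edges -0.055 0.0353 sp 0.0052
4.0 edges -0.0534 0.0369 sp 0.0048
5.0 edges -0.0517 0.0385 sp 0.0044
6.0 edges -0.0501 0.0401 sp 0.004
7.0 edges -0.0484 0.0417 sp 0.0037
8.0 edges -0.0468 0.0433 sp 0.0035
9.0 edges -0.0452 0.0449 sp 0.0035
10.0 edges -0.0435 0.0466 sp 0.0036
11.0 edges -0.0419 0.0483 sp 0.0038
12.0 edges -0.0403 0.0499 sp 0.0042
13.0 edges -0.0387 0.0516 sp 0.0046
14.0 edges -0.0372 0.0533 sp 0.005
exp brass top corners [[371.9, 230.1], [425.3, 244.8], [370.3, 237.2], [424.0, 252.0]]
scene1 143
exp brass top corners [[463.2, 278.1], [490.6, 280.5], [463.6, 280.0], [491.2, 282.4]]
```

View pics/v_wrist1.png

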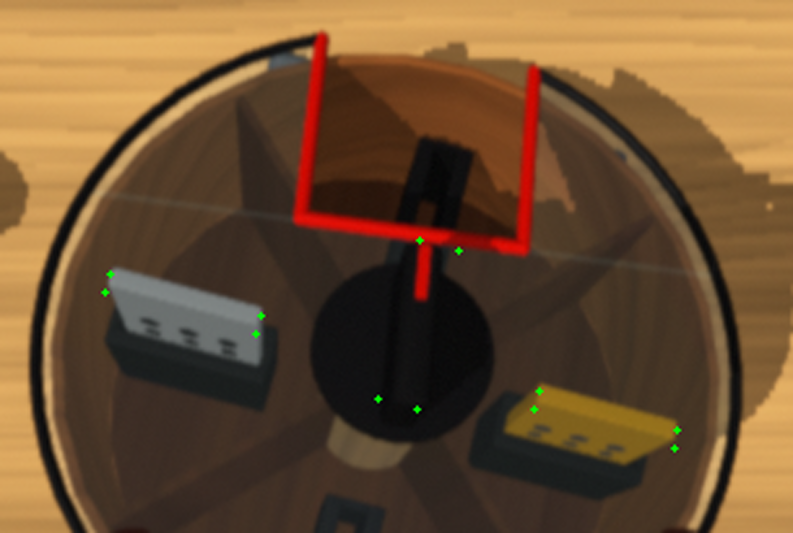

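View pics/v_scene1.png

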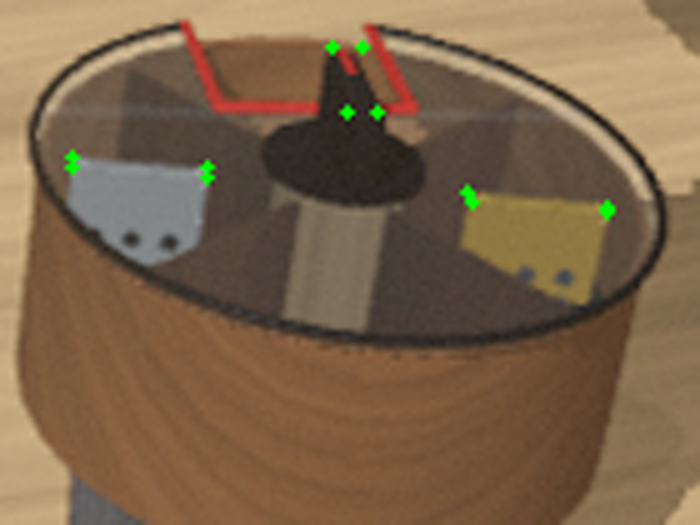

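{"name": "apply_moves", "arguments": {
  "moves": [
    [[50,3,-9,40,6],[50,3,-9,80,6],[50,3,-9,120,6],[50,3,-9,150,6],[50,3,-9,170,6],[50,3,-9,180,6],[50,3,-9,187,6],[50,3,-9,187,6]]
  ],
  "force": 12
}}

```text
time: 2.3
position: [0.5861, 0.193, 0.2156]
tool_rot: [-0.0, 0.743, 0.669, -0.0]
wrist_force: [0.3, 1.0, -0.6]
finger_gap: 0.0501
```

{"name": "apply_moves", "arguments": {
  "moves": [
    [[10,0,0,0,0],[10,0,0,0,0],[10,0,0,0,0],[10,0,0,0,0],[10,0,0,0,0],[10,0,0,0,0]]
  ],
  "force": 12
}}

```text
time: 2.9
position: [0.5862, 0.1933, 0.216]
tool_rot: [0.0, 0.743, 0.669, 0.0]
wrist_force: [-0.2, 1.1, 0.7]
finger_gap: 0.0148
```

```bash
python3 - <<'E'
from h import *
s=ctrl.observe();print(s['position'],s['q'].round(2),s['wrist_force'],s['finger_gap'],s['time'])
d=take('wrist','wrist2')
e=take('scene','scene2');cv2.imwrite('pics/z3.png',cv2.resize(e['img'][150:350,350:550],None,fx=3,fy=3)[:,:,::-1])
E
```

```text
[0.58618065 0.19330066 0.21597924] [-0.19  0.41 -0.3   1.69  0.14  1.06  0.93] [-0.1695704   1.10851632  0.73253197] 0.014767919822793865 2.9
```

View pics/z3.png

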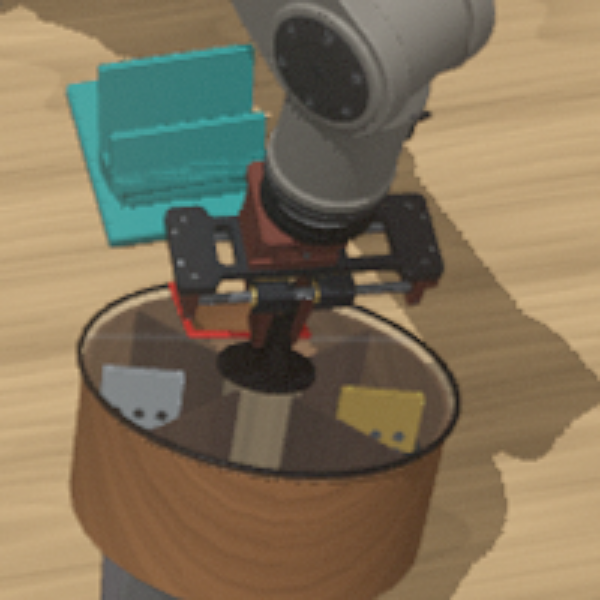

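View pics/wrist2.png

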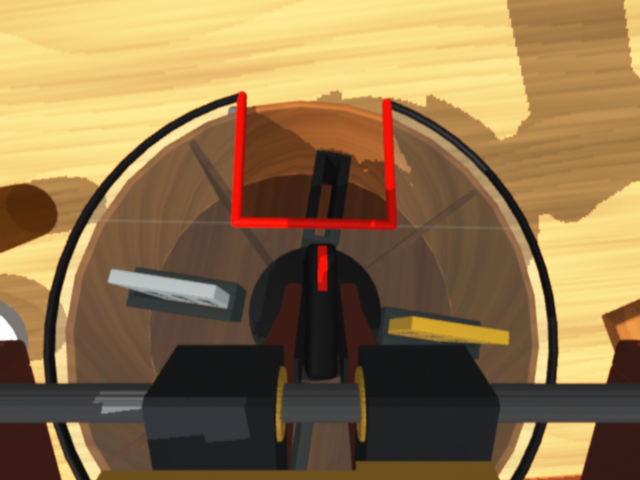

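{"name": "apply_moves", "arguments": {
  "moves": [
    [[10,0,0,0,5],[10,0,0,0,10],[10,0,0,0,15],[10,0,0,0,20],[10,0,0,0,25],[10,0,0,0,30],[10,0,0,0,35],[10,0,0,0,40],[10,0,0,0,45],[10,0,0,0,50],[10,0,0,0,50]]
  ],
  "force": 12
}}

```text
time: 4.1
position: [0.5856, 0.1939, 0.2163]
tool_rot: [-0.0, 0.956, 0.292, 0.0]
wrist_force: [-3.1, 0.4, 4.8]
finger_gap: 0.0178
```

```bash
python3 - <<'E'
from h import *
d=take('wrist','wrist3')
E
```

```text
(no output)
```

View pics/wrist3.png

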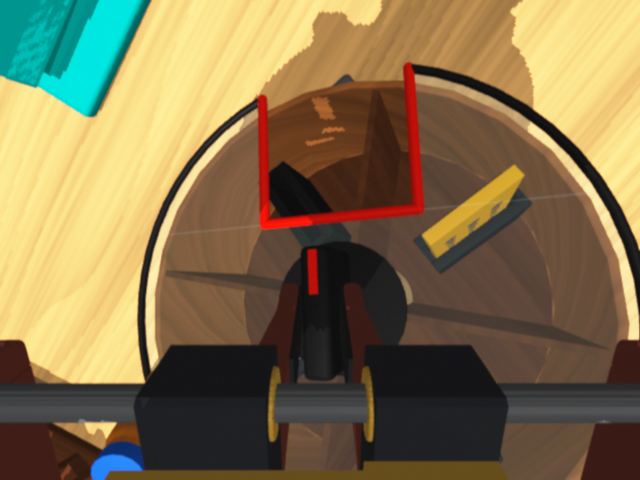

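Turning well; the bar at (325,310) stays between the pads and the notch follows. Continue.

{"name": "apply_moves", "arguments": {
  "moves": [
    [[10,0,0,0,5],[10,0,0,0,10],[10,0,0,0,15],[10,0,0,0,20],[10,0,0,0,25],[10,0,0,0,30],[10,0,0,0,35],[10,0,0,0,40],[10,0,0,0,45],[10,0,0,0,50],[10,0,0,0,50],[10,0,0,0,50]]
  ],
  "force": 12
}}

```text
time: 5.35
position: [0.5863, 0.1942, 0.2168]
tool_rot: [-0.001, 0.99, -0.138, 0.001]
wrist_force: [-1.1, 1.6, 6.1]
finger_gap: 0.0193
```

```bash
cat > open.py <<'E'
from h import *
from ring import *
import sys
F=frame(np.radians(-16));O=np.array([.602,.1885,.193]);n=F[:,2]
d=take('wrist',sys.argv[1]);s=ctrl.observe();print(s['position'],s['q'].round(2),s['wrist_force'],s['finger_gap'])
hsv=cv2.cvtColor(d['img'],cv2.COLOR_RGB2HSV)
red=((hsv[...,0]<6)|(hsv[...,0]>174))&(hsv[...,1]>160)&(hsv[...,2]>110)
Q=(onplane(d,np.argwhere(red)[:,::-1].astype(float),O,n)-O)@F
r=np.linalg.norm(Q,axis=1);Q=Q[(r>.04)&(r<.15)]
best=None
for deg in np.arange(-115,-60,.5):
    th=np.radians(deg);R2=np.array([[np.cos(th),np.sin(th)],[-np.sin(th),np.cos(th)]])
    q=Q[:,:2]@R2.T;s_=q[(q[:,0]<-.06)&(q[:,0]>-.13)]
    L=s_[s_[:,1]<-.015,1];Rr=s_[s_[:,1]>.015,1]
    if len(L)<30 or len(Rr)<30: continue
    sp=L.std()+Rr.std()
    if best is None or sp<best[0]: best=(sp,deg,L.mean(),Rr.mean(),len(L),len(Rr))
print(best)
E
python3 open.py wrist4
```

```text
[0.5863457  0.19417491 0.21677068] [-0.45  0.39  0.04  1.71 -0.02  1.04 -0.68] [-2.08588565  2.19838616  6.3744626 ] 0.019357222348624328
(np.float64(0.003951038219611187), np.float64(-87.5), np.float64(-0.0453964374473027), np.float64(0.04438825957075722), 1641, 2697)
```

View pics/wrist4.png

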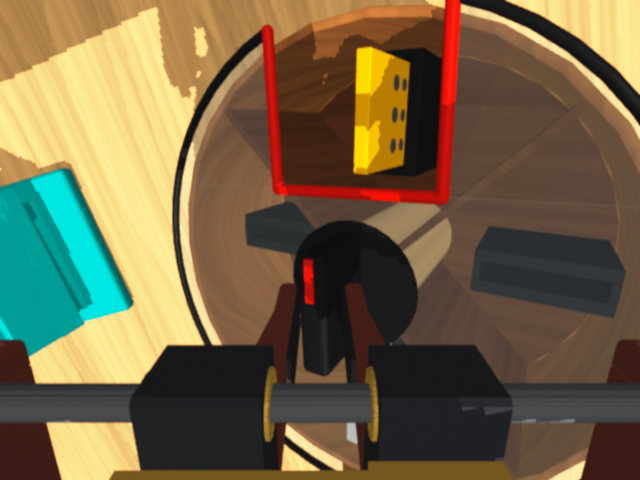

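{"name": "apply_moves", "arguments": {
  "moves": [
    [[10,0,0,0,2],[10,0,0,0,4],[10,0,0,0,4],[10,0,0,0,4]]
  ],
  "force": 12
}}

```text
time: 5.8
position: [0.5864, 0.1941, 0.2169]
tool_rot: [-0.001, 0.985, -0.172, 0.001]
wrist_force: [-2.2, 1.3, 6.6]
finger_gap: 0.0197
```

```bash
python3 open.py wrist5
```

```text
[0.58636528 0.19407387 0.21686017] [-0.46  0.39  0.06  1.71 -0.03  1.04 -0.74] [-2.99663787  2.06083704  7.00443986] 0.01937564703686809
(np.float64(0.003976081485187076), np.float64(-91.5), np.float64(-0.04549287426586556), np.float64(0.044271518569699644), 1719, 2765)
```

{"name": "apply_moves", "arguments": {
  "moves": [
    [[10,0,0,0,-1.5],[10,0,0,0,-1.5],[24,0,0,0,-1.5],[32,0,0,0,-1.5],[40,0,0,0,-1.5],[40,0,0,0,-1.5],[40,0,0,-20,-1.5],[40,0,0,-50,-1.5],[40,0,0,-90,-1.5],[40,0,0,-110,0],[40,0,0,-110,0]]
  ]
}}

```text
time: 6.95
position: [0.5876, 0.1934, 0.3291]
tool_rot: [-0.002, 0.985, -0.174, 0.003]
wrist_force: [-0.1, 0.2, 1.2]
finger_gap: 0.0402
```

```bash
python3 open.py wrist6; python3 - <<'E'
from h import *
for n in ['scene','side']:take(n,n+'6')
E
```

```text
[0.58662709 0.1930951  0.32670408] [-0.47  0.3   0.07  1.57 -0.02  1.26 -0.75] [ 0.7072131  -1.03270473 -0.18655618] 0.04004210061777532
(np.float64(0.00406889419014205), np.float64(-91.5), np.float64(-0.045613324677148015), np.float64(0.044431891369085444), 702, 1011)
```

View pics/wrist6.png

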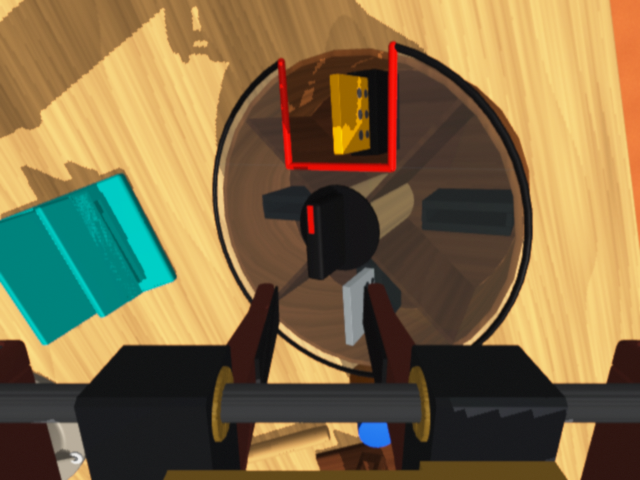

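View pics/scene6.png

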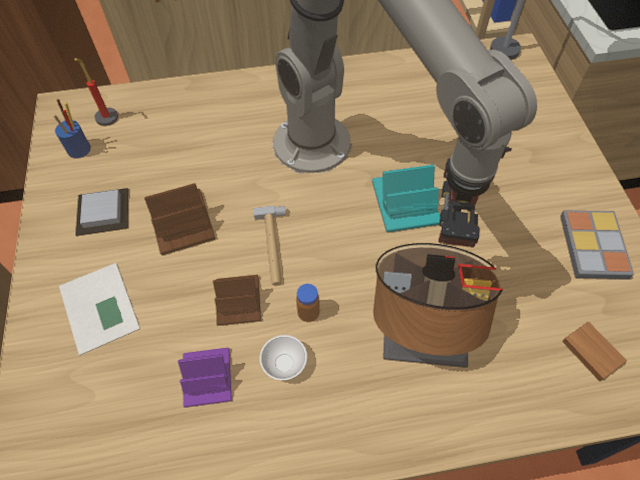

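```bash
python3 - <<'E'
from h import *
from ring import *
F=frame(np.radians(-16));O=np.array([.602,.1885,.193])
s=ctrl.observe();M=Rq(s['tool_rot']);print(s['position'],M.round(4).tolist())
for f,box in(('wrist6',(320,60,395,165)),('scene6',(458,265,505,300))):
    d=load(f);hsv=cv2.cvtColor(d['img'],cv2.COLOR_RGB2HSV);C=cloud(d)
    m=(hsv[...,0]>18)&(hsv[...,0]<32)&(hsv[...,1]>130)&(hsv[...,2]>80)&(d['z']>0);k=np.zeros_like(m);k[box[1]:box[3],box[0]:box[2]]=1;m&=k
    Q=(C[m]-O)@F
    print(f,len(Q),np.percentile(Q,[2,10,50,90,98],axis=0).round(4).tolist())
    top=Q[(Q[:,2]>-.016)&(Q[:,2]<-.008)];print('top',len(top),top.mean(0).round(4) if len(top) else '',top.min(0).round(4),top.max(0).round(4))
P=O+F@[0,.088,-.012];print('plate top',P.round(4))
E
```

```text
[0.58537151 0.19270665 0.32414341] [[0.9399, -0.3415, -0.002], [-0.3415, -0.9399, -0.0009], [-0.0015, 0.0016, -1.0]]
wrist6 2634 [[-0.0073, 0.059, -0.0644], [-0.0049, 0.0637, -0.0563], [0.0004, 0.0891, -0.0264], [0.0012, 0.1126, -0.0127], [0.0016, 0.1167, -0.0119]]
top 836 [-0.003   0.0889 -0.0132] [-0.0081  0.0586 -0.016 ] [ 0.0011  0.1177 -0.0108]
scene6 291 [[-0.0541, 0.0554, -0.0434], [-0.0047, 0.0636, -0.0229], [0.0024, 0.0842, -0.0138], [0.0736, 0.1092, -0.0019], [0.086, 0.1188, -0.0009]]
top 51 [-0.0022  0.0885 -0.0146] [-0.0088  0.0595 -0.016 ] [ 0.0037  0.1155 -0.012 ]
plate top [0.632  0.2714 0.1826]
```

{"name": "apply_moves", "arguments": {
  "moves": [
    [[27,8,-45,0,-4],[27,17,-90,0,-4],[27,17,-90,40,-4],[27,17,-90,65,-4],[27,17,-90,79,-4],[27,17,-90,79,-4],[27,17,-90,79,-4]]
  ]
}}

```text
time: 7.8
position: [0.633, 0.2716, 0.2471]
tool_rot: [-0.0, 0.99, -0.139, 0.0]
wrist_force: [0.0, 0.5, 0.4]
finger_gap: 0.027
```

```bash
python3 - <<'E'
from h import *
s=ctrl.observe();M=Rq(s['tool_rot']);print(s['position'],s['finger_gap'],M.round(4).tolist())
print('tool delta mm',(M.T@(np.array([.6324,.2717,.173])-s['position'])*1000).round(1), 'az',np.degrees(np.arctan2(M[1,0],M[0,0])))
d=take('wrist','wrist7');e=take('scene','scene7');cv2.imwrite('pics/z4.png',cv2.resize(e['img'][200:350,380:540],None,fx=5,fy=4)[:,:,::-1])
E
```

```text
[0.63300136 0.27155626 0.24707197] 0.02697442505663682 [[0.9612, -0.2759, 0.0002], [-0.2759, -0.9612, 0.0001], [0.0002, -0.0001, -1.0]]
tool delta mm [-0.6  0.  74.1] az -16.017735704159023
```

View pics/z4.png

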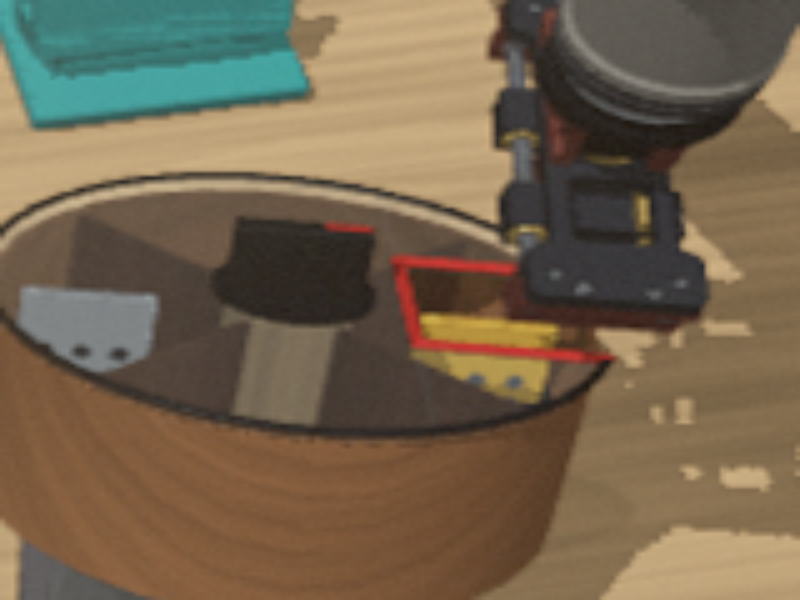

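View pics/wrist7.png

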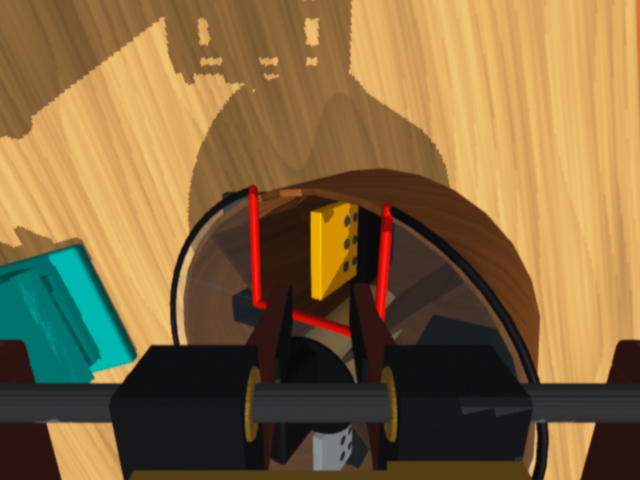

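{"name": "apply_moves", "arguments": {
  "moves": [
    [[27,-0.5,0,30,0],[27,-0.5,0,50,0],[27,-0.5,0,60,0],[27,-0.5,0,66,0],[27,-0.5,0,69,0],[27,-0.5,0,70,0],[27,-0.5,0,70,0]]
  ],
  "force": 35
}}

```text
time: 8.6
position: [0.6328, 0.2721, 0.1775]
tool_rot: [-0.0, 0.99, -0.139, 0.001]
wrist_force: [-0.2, -0.9, -0.4]
finger_gap: 0.0273
```

```bash
python3 - <<'E'
from h import *
s=ctrl.observe();print(s['position'],s['wrist_force'],s['finger_gap'])
d=take('wrist','wrist8');e=take('scene','scene8');cv2.imwrite('pics/z5.png',cv2.resize(e['img'][220:370,380:540],None,fx=5,fy=4)[:,:,::-1])
e=take('side','side8');cv2.imwrite('pics/z6.png',cv2.resize(e['img'][130:280,310:470],None,fx=5,fy=4)[:,:,::-1])
E
```

```text
[0.63275342 0.27210332 0.17750044] [-0.16970624 -0.86829346 -0.4093777 ] 0.027292997239172268
```

View pics/z5.png

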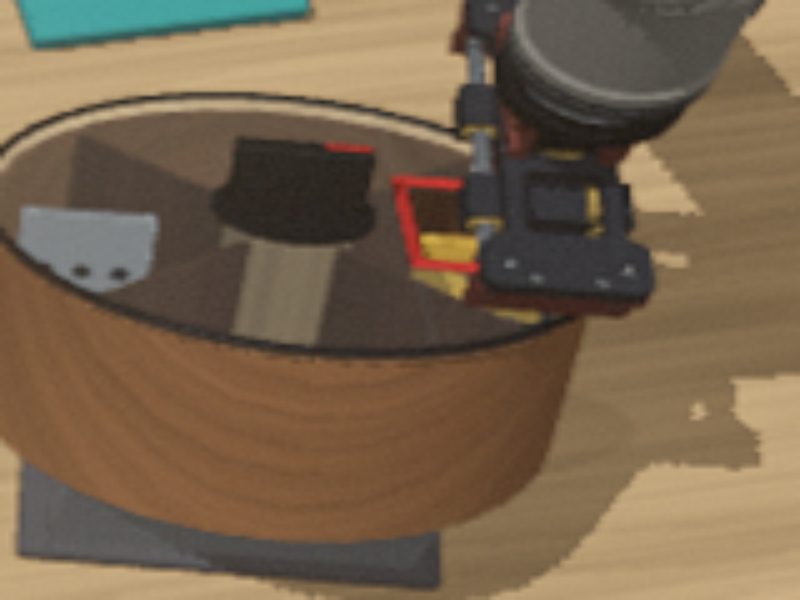

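View pics/wrist8.png

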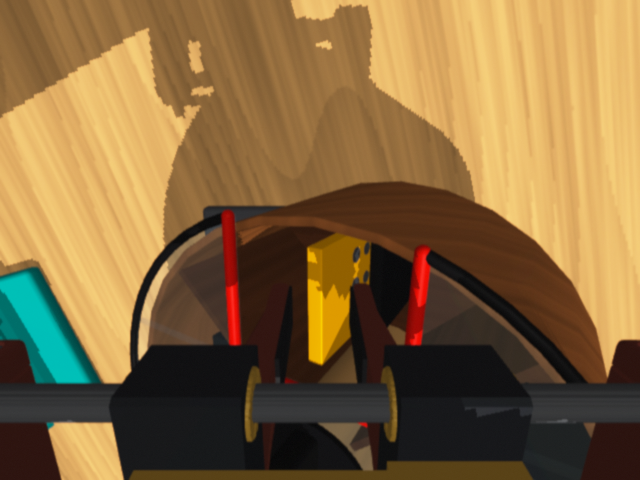

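View pics/z6.png

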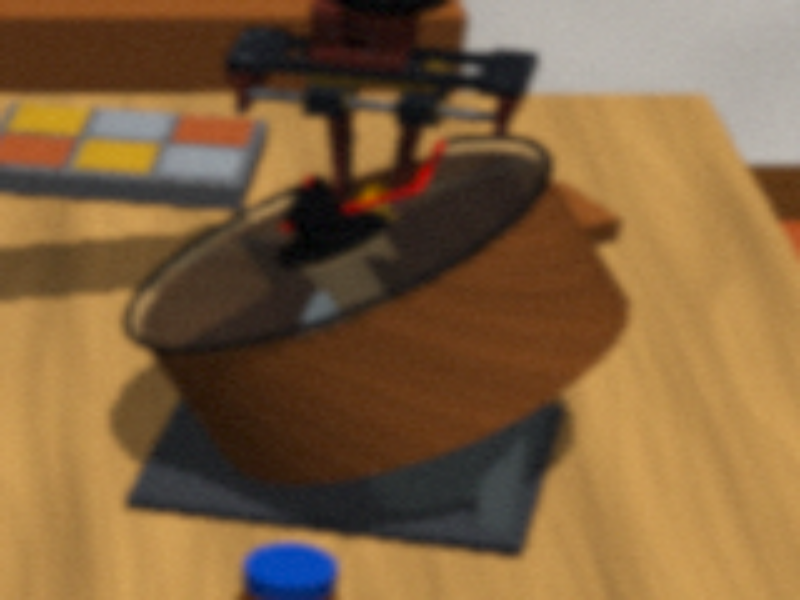

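{"name": "apply_moves", "arguments": {
  "moves": [
    [[27,0,0,1,0],[27,0,0,2,0],[27,0,0,3,0],[27,0,0,3,0]]
  ],
  "force": 35
}}

```text
time: 9.15
position: [0.6322, 0.2718, 0.1734]
tool_rot: [0.0, 0.99, -0.139, -0.0]
wrist_force: [-0.4, 1.0, 0.0]
finger_gap: 0.027
```

{"name": "apply_moves", "arguments": {
  "moves": [
    [[22,0,0,0,0],[18,0,0,0,0],[14,0,0,0,0],[10,0,0,0,0],[4,0,0,0,0],[4,0,0,0,0],[4,0,0,0,0]]
  ],
  "force": 35
}}

```text
time: 9.85
position: [0.6325, 0.2718, 0.1738]
tool_rot: [-0.0, 0.99, -0.139, 0.0]
wrist_force: [-0.4, 0.1, 0.0]
finger_gap: 0.0099
```

```bash
python3 - <<'E'
from h import *
s=ctrl.observe();print(s['position'],s['wrist_force'],s['finger_gap'])
d=take('wrist','wrist9');cv2.imwrite('pics/z7.png',cv2.resize(d['img'][200:480,200:480],None,fx=2.1,fy=2.1)[:,:,::-1])
E
```

```text
[0.63252902 0.27183568 0.17381966] [-0.37466247  0.11546043  0.04189927] 0.00994285742355799
```

View pics/z7.png

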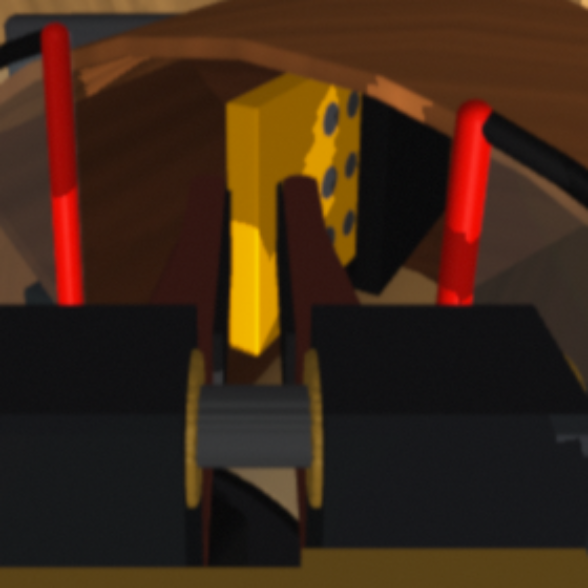

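{"name": "apply_moves", "arguments": {
  "moves": [
    [[4,0,0,0,0],[4,-2,0,-3.5,0],[4,-4,0,-7,0],[4,-6,0,-10.4,0],[4,-8,0,-13.9,0],[4,-10,0,-17.3,0],[4,-10,0,-17.3,0]]
  ],
  "force": 45
}}

```text
time: 10.6
position: [0.6231, 0.2741, 0.1915]
tool_rot: [0.0, 0.99, -0.139, 0.001]
wrist_force: [2.5, -2.3, -1.7]
finger_gap: 0.0092
```

```bash
python3 - <<'E'
from h import *
s=ctrl.observe();print(s['position'],s['wrist_force'],s['finger_gap'])
d=take('wrist','wrist10');cv2.imwrite('pics/z8.png',cv2.resize(d['img'][200:480,200:480],None,fx=2.1,fy=2.1)[:,:,::-1])
e=take('scene','scene10');cv2.imwrite('pics/z9.png',cv2.resize(e['img'][220:370,380:540],None,fx=5,fy=4)[:,:,::-1])
E
```

```text
[0.62308606 0.27414352 0.19146494] [ 2.53763625 -2.29127469 -1.65582526] 0.009176750884057778
```

View pics/z8.png

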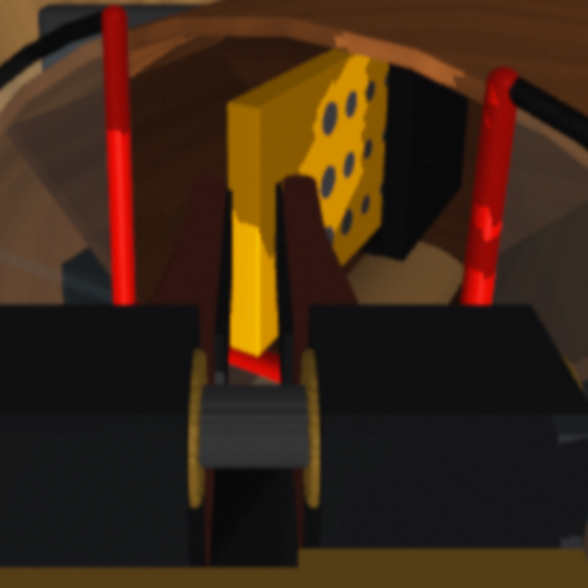

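View pics/z9.png

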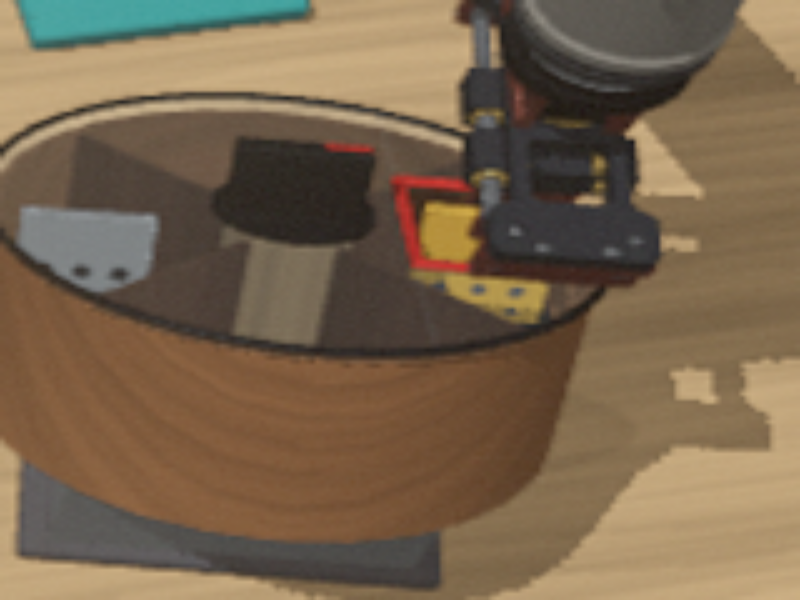

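{"name": "apply_moves", "arguments": {
  "moves": [
    [[4,-2.5,0,-4.3,0],[4,-5,0,-8.7,0],[4,-7.5,0,-13,0],[4,-10,0,-17.3,0],[4,-12.5,0,-21.7,0],[4,-15,0,-26,0],[4,-17.5,0,-30.3,0],[4,-20,0,-34.6,0],[4,-20,0,-34.6,0]]
  ],
  "force": 45
}}

```text
time: 11.6
position: [0.6023, 0.281, 0.2262]
tool_rot: [-0.0, 0.99, -0.139, -0.001]
wrist_force: [-1.8, -1.9, -3.6]
finger_gap: 0.0069
```

```bash
python3 - <<'E'
from h import *
s=ctrl.observe();print(s['position'],s['wrist_force'],s['finger_gap'])
d=take('wrist','wrist11');cv2.imwrite('pics/z10.png',cv2.resize(d['img'][200:480,200:480],None,fx=2.1,fy=2.1)[:,:,::-1])
e=take('side','side11');cv2.imwrite('pics/z11.png',cv2.resize(e['img'][130:280,310:470],None,fx=5,fy=4)[:,:,::-1])
E
```

```text
[0.60228301 0.28098814 0.22617567] [-1.84086954 -1.90664286 -3.55575817] 0.006895054662437022
```

View pics/z10.png

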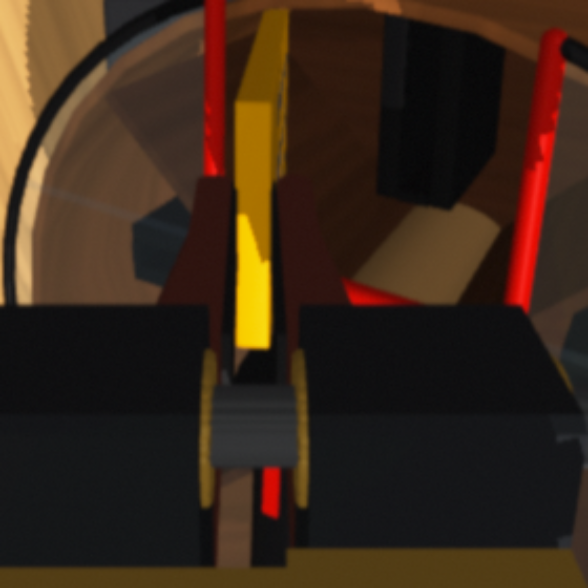

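View pics/z11.png

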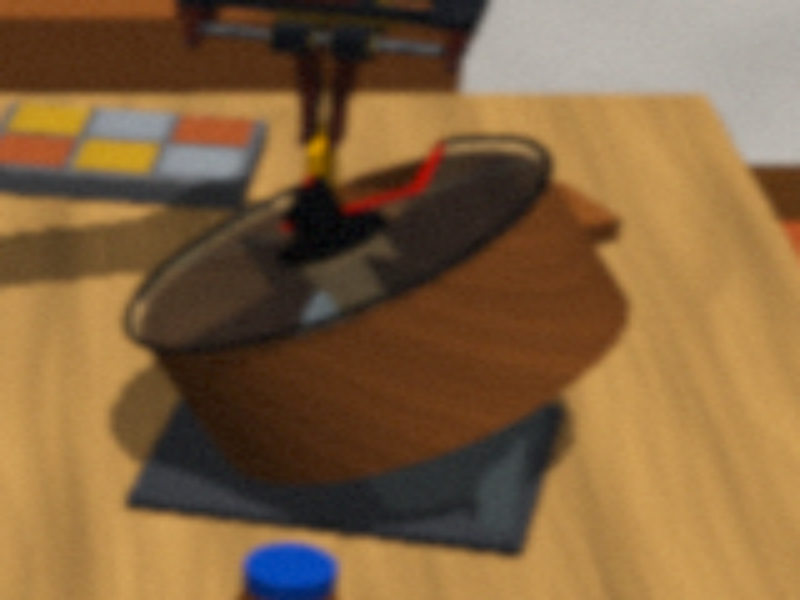

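{"name": "apply_moves", "arguments": {
  "moves": [
    [[4,3,0,-5,0],[4,6,0,-12,0],[4,8,0,-20,0],[4,8,0,-32,0],[4,8,0,-46,0],[4,8,0,-62,0],[4,8,0,-80,0],[4,8,0,-100,0],[4,8,0,-120,0],[4,8,0,-140,0],[4,8,0,-150,0],[4,8,0,-150,0]]
  ],
  "force": 45
}}

```text
time: 12.9
position: [0.6118, 0.2784, 0.378]
tool_rot: [-0.001, 0.99, -0.139, 0.002]
wrist_force: [-0.9, 0.3, -4.6]
finger_gap: 0.0071
```

```bash
python3 - <<'E'
from h import *
s=ctrl.observe();print(s['position'],s['wrist_force'],s['finger_gap'])
for n in ('wrist','scene','side'):take(n,n+'12')
E
```

```text
[0.6117689  0.27838249 0.37803773] [-0.94518249  0.3245841  -4.55853123] 0.007144683441244067
```

View pics/scene12.png

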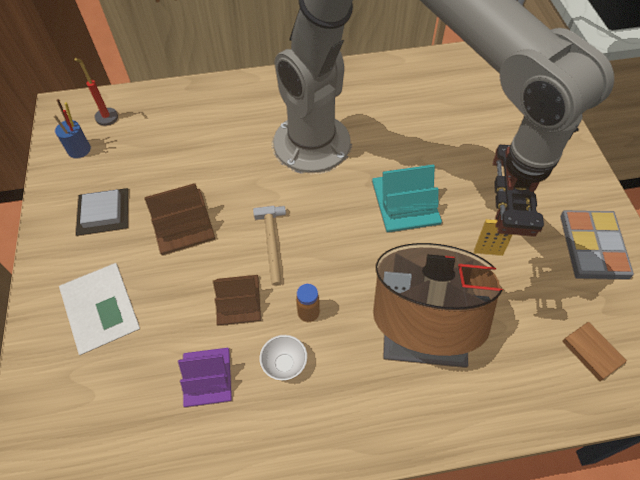

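View pics/side12.png

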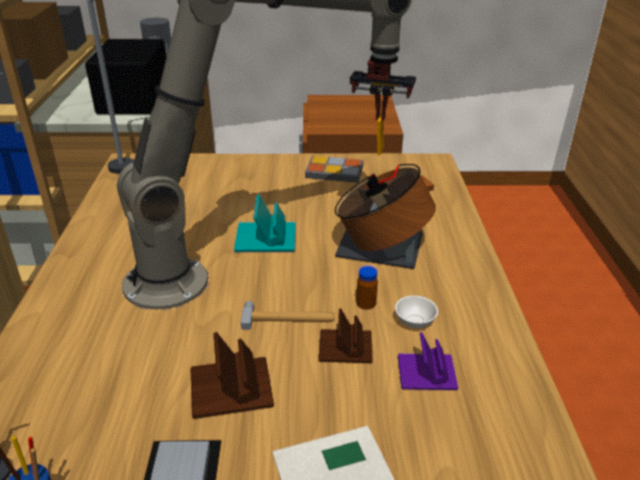

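```bash
python3 - <<'E'
from h import *
for f,box in(('scene12',(205,265,270,330)),('side12',(310,305,380,370))):
    d=load(f);x0,y0,x1,y1=box;cv2.imwrite('pics/r_%s.png'%f,cv2.resize(d['img'][y0:y1,x0:x1],None,fx=9,fy=9,interpolation=cv2.INTER_CUBIC)[:,:,::-1])
    C=cloud(d);hsv=cv2.cvtColor(d['img'],cv2.COLOR_RGB2HSV)
    m=(hsv[...,2]<105)&(d['z']>0);k=np.zeros_like(m);k[y0:y1,x0:x1]=1;m&=k
    P=C[m];P=P[P[:,2]>.006];print(f,len(P),P.min(0).round(3),P.max(0).round(3))
    rng=np.random.default_rng(0);rem=P.copy()
    for j in range(4):
        best=(0,)
        for _ in range(1500):
            a=rem[rng.choice(len(rem),3,replace=False)];n=np.cross(a[1]-a[0],a[2]-a[0]);l=np.linalg.norm(n)
            if l<1e-6: continue
            n/=l;i=abs((rem-a[0])@n)<.0015
            if i.sum()>best[0]:best=(i.sum(),i)
        I=rem[best[1]];c=I.mean(0);n=np.linalg.svd(I-c)[2][2];n*=np.sign(n[2]) or 1
        print(len(I),'c',c.round(4),'n',n.round(3),'tilt from up',np.degrees(np.arccos(n[2])).round(1),'az',np.degrees(np.arctan2(n[1],n[0])).round(1),'z',I[:,2].min().round(3),I[:,2].max().round(3))
        rem=rem[~best[1]]
        if len(rem)<60:break
E
```

```text
scene12 1672 [ 0.428 -0.325  0.006] [ 0.563 -0.213  0.088]
367 c [ 0.49   -0.2683  0.0609] n [ 0.904 -0.056  0.423] tilt from up 65.0 az -3.6 z 0.008 0.086
309 c [ 0.5283 -0.2701  0.0421] n [ 0.896 -0.028  0.443] tilt from up 63.7 az -1.8 z 0.006 0.066
179 c [ 0.5268 -0.2749  0.0385] n [ 0.901 -0.026  0.433] tilt from up 64.4 az -1.7 z 0.006 0.064
159 c [ 0.4905 -0.2663  0.0659] n [ 0.901 -0.055  0.43 ] tilt from up 64.5 az -3.5 z 0.009 0.088
side12 1928 [ 0.425 -0.333  0.006] [ 0.575 -0.118  0.09 ]
505 c [ 0.4847 -0.2822  0.0113] n [ 0.    -0.004  1.   ] tilt from up 0.2 az -85.7 z 0.01 0.013
310 c [ 0.4831 -0.2803  0.0085] n [-0.003 -0.006  1.   ] tilt from up 0.4 az -113.8 z 0.006 0.01
290 c [ 0.4903 -0.2773  0.0583] n [ 0.902 -0.048  0.43 ] tilt from up 64.5 az -3.0 z 0.013 0.09
199 c [ 0.5242 -0.2775  0.0455] n [ 0.912 -0.054  0.407] tilt from up 66.0 az -3.4 z 0.007 0.069
```

View pics/r_scene12.png

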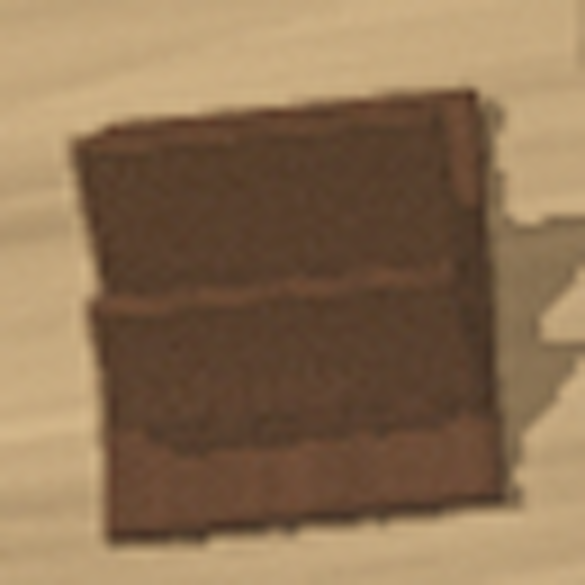

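View pics/r_side12.png

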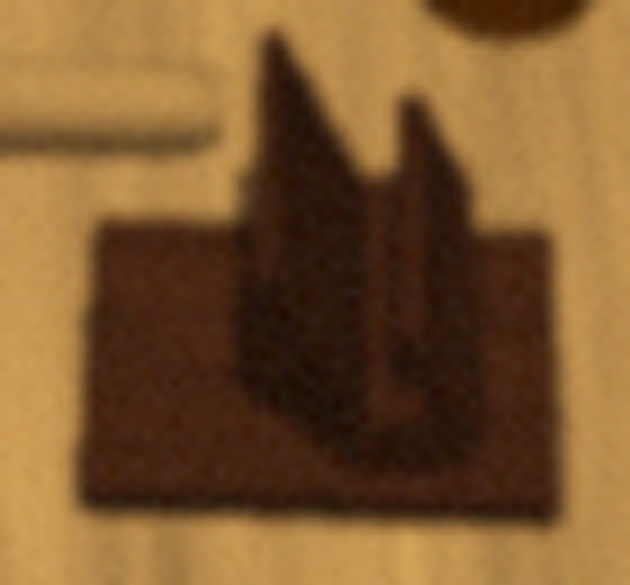

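```bash
cat > seat.py <<'E'
from h import *
from ring import frame
def seatfit(verbose=1,psi=np.radians(-3.4)):
    F=frame(psi,np.radians(25));ds=[];ys=[]
    for f,box in(('scene12',(205,265,270,330)),('side12',(310,305,380,370))):
        d=load(f);x0,y0,x1,y1=box;C=cloud(d);hsv=cv2.cvtColor(d['img'],cv2.COLOR_RGB2HSV)
        m=(hsv[...,2]<105)&(d['z']>0);k=np.zeros_like(m);k[y0:y1,x0:x1]=1;m&=k
        P=C[m];P=P[P[:,2]>.003];q=P@F
        ref=np.array([.49,-.268,.0609])@F
        b=q[(abs(q[:,0]-ref[0])<.005)&(P[:,2]>.05)];dx=np.median(b[:,0])
        b=b[abs(b[:,0]-dx)<.003]
        print(f,'backboard x',dx.round(4),'y',np.percentile(b[:,1],[0,1,50,99,100]).round(4),'zs',np.percentile(b[:,2],[1,99]).round(4))
        l=q[(abs(q[:,0]-dx-.026)<.006)&(P[:,2]>.035)];print('  lip outer x',(np.median(l[:,0])-dx).round(4),'y',np.percentile(l[:,1],[0,1,99,100]).round(4),'zmax',np.percentile(l[:,2],99).round(4))
        bb=P[(P[:,2]<.016)&(P[:,2]>.008)];g=bb@np.c_[[np.cos(psi),np.sin(psi),0],[-np.sin(psi),np.cos(psi),0]];print('  base',len(bb),np.percentile(g,[0.5,99.5],axis=0).round(4).tolist())
    return F
seatfit()
E
python3 seat.py
```

```text
scene12 backboard x 0.4837 y [-0.2873 -0.2864 -0.2405 -0.1915 -0.1907] zs [-0.1701 -0.1307]
  lip outer x 0.0262 y [-0.2875 -0.2861 -0.1912 -0.1906] zmax -0.1654
  base 230 [[0.4457, -0.2913], [0.5751, -0.1857]]
side12 backboard x 0.4828 y [-0.2967 -0.2949 -0.2517 -0.1967 -0.1957] zs [-0.1694 -0.1278]
  lip outer x 0.0255 y [-0.2959 -0.294  -0.1947 -0.1918] zmax -0.1627
  base 955 [[0.4432, -0.301], [0.5734, -0.089]]
```

```bash
python3 - <<'E'
from h import *
d0=ctrl.observe();M=Rq(d0['tool_rot'])
for f,box in(('wrist12',(200,0,460,480)),('scene12',(465,215,515,262)),('side12',(370,110,390,155))):
    d=load(f);x0,y0,x1,y1=box;C=cloud(d);hsv=cv2.cvtColor(d['img'],cv2.COLOR_RGB2HSV)
    m=(hsv[...,0]>15)&(hsv[...,0]<33)&(hsv[...,1]>130)&(hsv[...,2]>70)&(d['z']>0);k=np.zeros_like(m);k[y0:y1,x0:x1]=1;m&=k
    q=(C[m]-d0['position'])@M
    q=q[(abs(q[:,0])<.03)&(abs(q[:,1])<.05)&(q[:,2]<.12)]
    print(f,len(q),np.percentile(q,[1,10,50,90,99],axis=0).round(4).tolist())
    A=np.c_[q[:,2],np.ones(len(q))];print('slope x/z',np.linalg.lstsq(A,q[:,0],rcond=None)[0])
cv2.imwrite('pics/p12.png',load('wrist12')['img'][:,:,::-1])
E
```

```text
wrist12 3586 [[-0.0163, -0.033, -0.1058], [-0.0034, -0.0309, -0.1036], [0.0015, -0.0196, -0.0078], [0.0059, 0.0169, 0.0458], [0.0106, 0.0278, 0.0893]]
slope x/z [0.04378064 0.00174475]
scene12 770 [[-0.0035, -0.0297, -0.0061], [0.0042, -0.0234, 0.0048], [0.0077, 0.0078, 0.0536], [0.0105, 0.0264, 0.0892], [0.0121, 0.0298, 0.0971]]
slope x/z [0.07084948 0.00380546]
side12 237 [[-0.0056, -0.0304, -0.0115], [-0.0021, -0.0151, -0.0011], [0.0039, 0.0242, 0.0455], [0.0078, 0.0338, 0.0883], [0.0097, 0.0378, 0.0983]]
slope x/z [0.07037474 0.00025961]
```

View pics/p12.png

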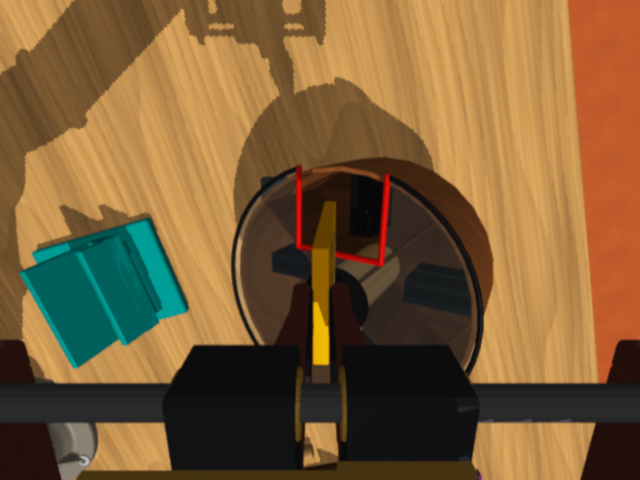

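{"name": "apply_moves", "arguments": {
  "moves": [
    [[4,0,10,0,0],[4,1,30,0,0],[4,2,65,0,0],[4,3,105,0,0],[4,4,145,0,-2],[4,5,185,0,-4],[4,6,225,0,-6],[4,7,265,0,-8],[4,8,305,0,-10],[4,9,345,0,-12.6],[4,10,385,0,-12.6],[4,11,425,0,-12.6]]
  ],
  "force": 45
}}

```text
time: 14.25
position: [0.5029, -0.1357, 0.375]
tool_rot: [-0.0, 1.0, -0.03, -0.0]
wrist_force: [1.4, 0.4, -4.4]
finger_gap: 0.0073
```

```bash
cat > d.py <<'E'
from h import *
import sys
s=ctrl.observe();M=Rq(s['tool_rot']);print(s['position'].round(4),s['wrist_force'].round(1),s['finger_gap'],'az',np.degrees(np.arctan2(M[1,0],M[0,0])).round(2),s['time'])
t=np.array([float(a) for a in sys.argv[1:4]]);print('delta',(M.T@(t-s['position'])*1000).round(1))
E
python3 d.py .4701 -.2705 .300
```

```text
[ 0.5029 -0.1357  0.375 ] [ 1.4  0.4 -4.4] 0.0073064454411909275 az -3.44 14.25
delta [-24.6 136.5  75. ]
```

{"name": "apply_moves", "arguments": {
  "moves": [
    [[4,-5,30,0,0],[4,-12,65,10,0],[4,-20,100,30,0],[4,-25,125,50,0],[4,-25,136,65,0],[4,-25,137,75,0],[4,-25,137,75,0]]
  ],
  "force": 45
}}

```text
time: 14.95
position: [0.4702, -0.2681, 0.2989]
tool_rot: [-0.001, 1.0, -0.03, -0.002]
wrist_force: [-1.4, -0.2, -4.2]
finger_gap: 0.007
```

```bash
python3 d.py .4701 -.2705 .198; python3 - <<'E'
from h import *
d0=ctrl.observe();M=Rq(d0['tool_rot'])
for n in ('wrist','scene','side'):
    d=take(n,n+'14');C=cloud(d);hsv=cv2.cvtColor(d['img'],cv2.COLOR_RGB2HSV)
    q=(C-d0['position'])@M
    m=(hsv[...,0]>15)&(hsv[...,0]<33)&(hsv[...,1]>140)&(hsv[...,2]>60)&(d['z']>0)&(abs(q[...,0])<.03)&(abs(q[...,1])<.05)&(q[...,2]<.115)&(q[...,2]>-.02)
    q=q[m];print(n,len(q),np.percentile(q,[1,50,99],axis=0).round(4).tolist(),np.linalg.lstsq(np.c_[q[:,2],np.ones(len(q))],q[:,0],rcond=None)[0].round(4))
cv2.imwrite('pics/s14.png',cv2.resize(d['img'][200:400,250:450],None,fx=3,fy=3,interpolation=cv2.INTER_CUBIC)[:,:,::-1])
E
```

```text
[ 0.4702 -0.2681  0.2989] [-1.4 -0.2 -4.2] 0.007023477017992474 az -3.42 14.95
delta [  0.3   2.5 100.9]
wrist 2933 [[-0.0044, -0.0302, -0.0062], [0.0004, -0.012, -0.004], [0.009, 0.0287, 0.0944]] [ 0.0814 -0.0002]
scene 505 [[-0.0003, -0.0305, -0.0038], [0.0087, -0.0069, 0.0619], [0.0124, 0.0268, 0.0987]] [0.0726 0.0041]
side 226 [[-0.0065, -0.0231, -0.0118], [0.003, 0.0286, 0.0251], [0.009, 0.0358, 0.0997]] [0.0719 0.0005]
```

View pics/wrist14.png

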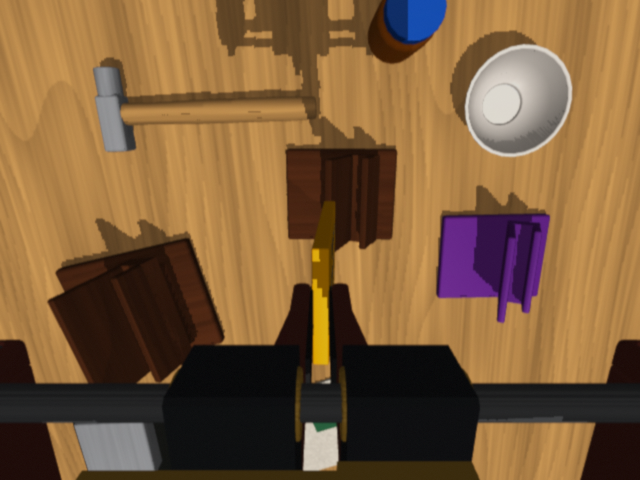

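View pics/s14.png

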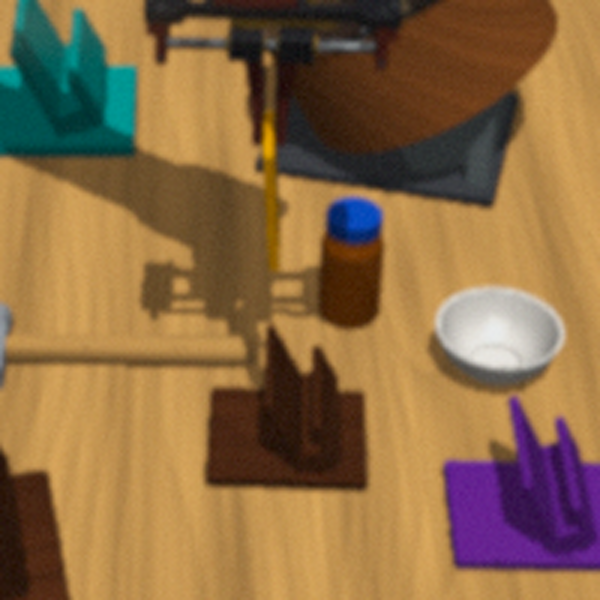

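View pics/scene14.png

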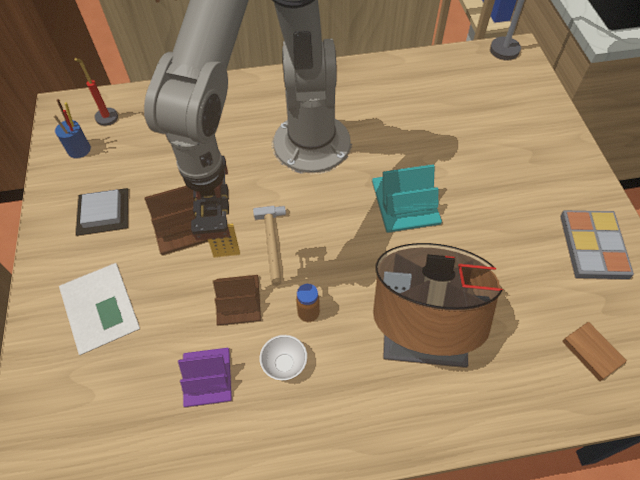

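```bash
python3 - <<'E'
from h import *
from ring import frame
F=frame(np.radians(-3.4),np.radians(25));S=np.array([.5110,-.2729,.0364])
d=load('wrist14');C=cloud(d);hsv=cv2.cvtColor(d['img'],cv2.COLOR_RGB2HSV)
k=np.zeros((480,640),bool);k[140:255,280:402]=1
q=(C-S)@F
m=k&(d['z']>0)&(hsv[...,2]<110)&(C[...,2]>.02)
Q=q[m]
print('all y',np.percentile(Q[:,1],[.5,99.5]))
for a,b in((.05,.07),(.052,.06),(.018,.03),(-.004,.006)):
    s=Q[(Q[:,2]>a)&(Q[:,2]<b)];print(a,b,len(s),np.percentile(s,[2,25,50,75,98],axis=0).round(4).tolist())
h,e=np.histogram(Q[:,0],bins=np.arange(-.03,.03,.002));print(list(zip(e.round(3),h)))
h,e=np.histogram(Q[:,2],bins=np.arange(-.03,.07,.004));print(list(zip(e.round(3),h)))
cv2.imwrite('pics/r14.png',cv2.resize(d['img'][140:260,275:405],None,fx=6,fy=5,interpolation=cv2.INTER_CUBIC)[:,:,::-1])
m2=k&(C[...,2]>.009)&(C[...,2]<.016)&(hsv[...,2]<130);B=(C[m2]-S)[:,:2]@np.array([[np.cos(np.radians(-3.4)),-np.sin(np.radians(-3.4))],[np.sin(np.radians(-3.4)),np.cos(np.radians(-3.4))]]);print('base',np.percentile(B,[1,99],axis=0).round(4))
E
```

```text
all y [-0.04742712  0.05125167]
0.05 0.07 422 [[-0.0144, 0.0104, 0.0507], [-0.012, 0.0205, 0.056], [-0.0095, 0.0312, 0.0584], [-0.008, 0.0415, 0.0592], [-0.0074, 0.0507, 0.0605]]
0.052 0.06 362 [[-0.0145, 0.0104, 0.0525], [-0.0121, 0.0213, 0.0567], [-0.0096, 0.0313, 0.0585], [-0.0081, 0.0419, 0.0591], [-0.0074, 0.0507, 0.0599]]
0.018 0.03 1127 [[-0.0083, -0.0452, 0.0184], [-0.0076, -0.0206, 0.0224], [0.0133, 0.005, 0.0237], [0.0167, 0.0293, 0.0247], [0.0184, 0.05, 0.0293]]
-0.004 0.006 1141 [[-0.0082, -0.0461, -0.0027], [-0.0064, -0.0208, -0.0012], [-0.0024, 0.0053, -0.0005], [0.0016, 0.0297, 0.0007], [0.0185, 0.0507, 0.0055]]
[(np.float64(-0.03), np.int64(0)), (np.float64(-0.028), np.int64(0)), (np.float64(-0.026), np.int64(0)), (np.float64(-0.024), np.int64(0)), (np.float64(-0.022), np.int64(0)), (np.float64(-0.02), np.int64(0)), (np.float64(-0.018), np.int64(1)), (np.float64(-0.016), np.int64(27)), (np.float64(-0.014), np.int64(88)), (np.float64(-0.012), np.int64(83)), (np.float64(-0.01), np.int64(551)), (np.float64(-0.008), np.int64(1345)), (np.float64(-0.006), np.int64(149)), (n
[... 756 characters left out ...]
.int64(102)), (np.float64(-0.006), np.int64(134)), (np.float64(-0.002), np.int64(844)), (np.float64(0.002), np.int64(215)), (np.float64(0.006), np.int64(208)), (np.float64(0.01), np.int64(222)), (np.float64(0.014), np.int64(227)), (np.float64(0.018), np.int64(237)), (np.float64(0.022), np.int64(758)), (np.float64(0.026), np.int64(132)), (np.float64(0.03), np.int64(128)), (np.float64(0.034), np.int64(126)), (np.float64(0.038), np.int64(140)), (np.float64(0.042), np.int64(136)), (np.float64(0.046), np.int64(114)), (np.float64(0.05), np.int64(76)), (np.float64(0.054), np.int64(95)), (np.float64(0.058), np.int64(251)), (np.float64(0.062), np.int64(0))]
base [[-0.0826 -0.051 ]
 [ 0.0452  0.0555]]
```

View pics/r14.png

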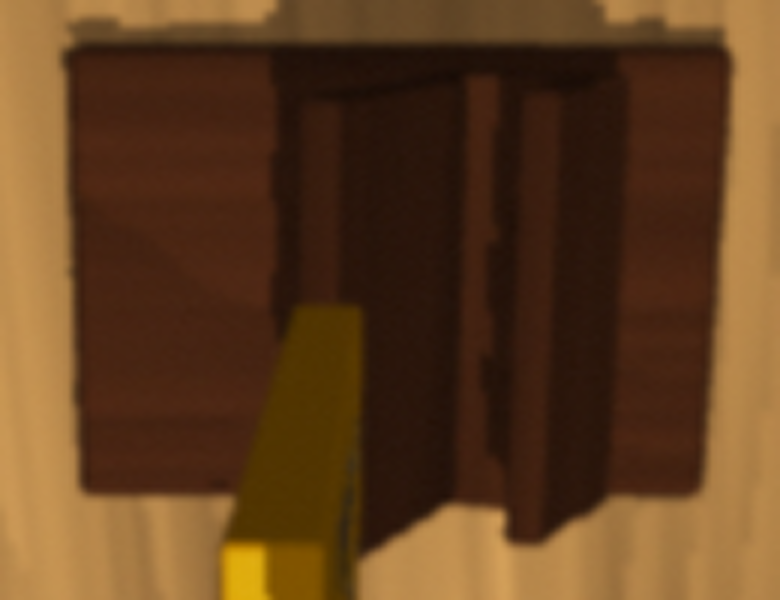

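{"name": "apply_moves", "arguments": {
  "moves": [
    [[4,1,0,25,0],[4,1,0,55,0],[4,1,0,80,0],[4,1,0,95,0],[4,1,0,102,0],[4,4,0,109,0],[4,7.5,0,116,0],[4,10.5,0,123,0],[4,13,0,128,0],[4,15.8,0,134,0],[4,15.8,0,134,0]]
  ],
  "force": 45
}}

```text
time: 16.2
position: [0.4874, -0.2695, 0.1658]
tool_rot: [-0.0, 1.0, -0.029, -0.0]
wrist_force: [1.0, 0.4, -3.8]
finger_gap: 0.0073
```

```bash
python3 d.py .5007 -.2703 .134; python3 - <<'E'
from h import *
d=take('wrist','wrist15');cv2.imwrite('pics/w15.png',cv2.resize(d['img'][100:400,200:500],None,fx=2,fy=2,interpolation=cv2.INTER_CUBIC)[:,:,::-1])
d=take('side','side15');cv2.imwrite('pics/s15.png',cv2.resize(d['img'][240:380,290:430],None,fx=4,fy=4,interpolation=cv2.INTER_CUBIC)[:,:,::-1])
E
```

```text
[ 0.4874 -0.2695  0.1658] [ 1.   0.4 -3.8] 0.00726644867912333 az -3.38 16.2
delta [13.4  0.  31.7]
```

View pics/w15.png

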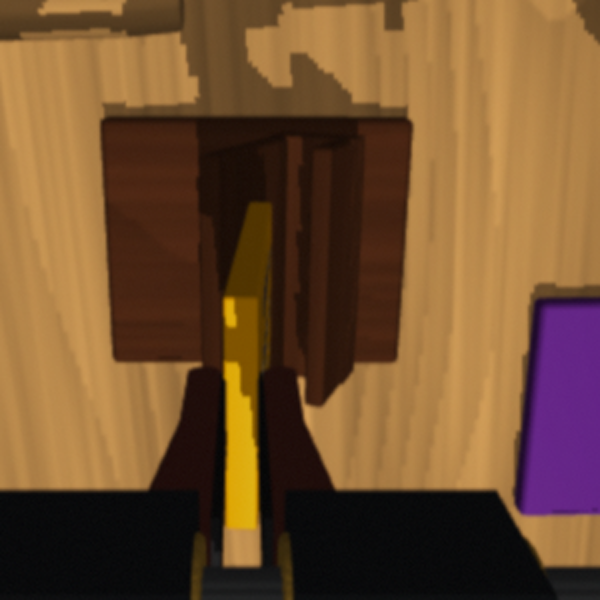

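View pics/s15.png

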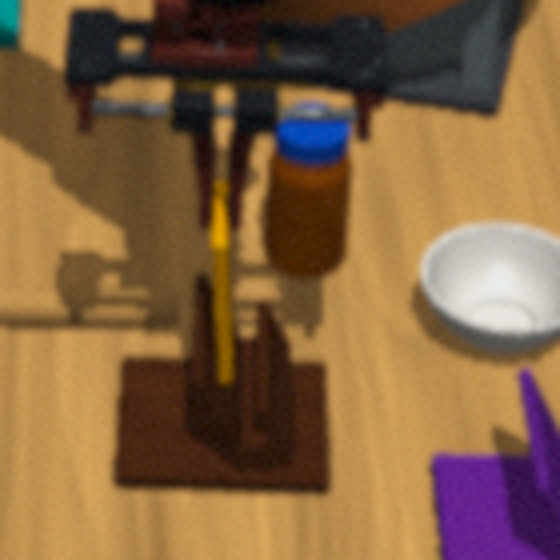

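{"name": "apply_moves", "arguments": {
  "moves": [
    [[4,2,0,4.5,0],[4,4,0,9,0],[4,6,0,13.5,0],[4,8,0,18,0],[4,9.5,0,22,0],[4,11,0,26,0],[4,11,0,26,0]]
  ],
  "force": 45
}}

```text
time: 17.0
position: [0.4983, -0.2703, 0.1399]
tool_rot: [-0.0, 1.0, -0.03, -0.0]
wrist_force: [0.6, -0.0, -5.0]
finger_gap: 0.0074
```

```bash
python3 d.py .5007 -.2703 .134; python3 - <<'E'
from h import *
d=take('wrist','wrist16');cv2.imwrite('pics/w16.png',cv2.resize(d['img'][100:400,200:500],None,fx=2,fy=2,interpolation=cv2.INTER_CUBIC)[:,:,::-1])
E
```

```text
[ 0.4983 -0.2703  0.1399] [ 0.6 -0.  -5. ] 0.007372111078844607 az -3.39 17.0
delta [ 2.4 -0.1  5.9]
```

View pics/w16.png

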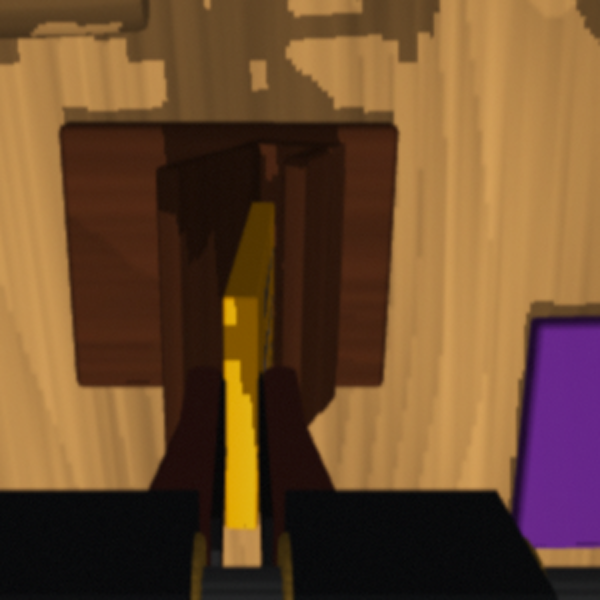

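In the trough; the plate (bottom at (262,210)) sits between backboard and lip, with no contact force. Lower the last 6 mm in small steps.

{"name": "apply_moves", "arguments": {
  "moves": [
    [[4,0.8,0,1.5,0],[4,1.5,0,3,0],[4,2,0,4.5,0],[4,2,0,4.5,0]]
  ],
  "force": 25
}}

```text
time: 17.45
position: [0.5003, -0.2705, 0.1359]
tool_rot: [-0.0, 1.0, -0.03, 0.0]
wrist_force: [0.3, 0.3, -3.8]
finger_gap: 0.0076
```

{"name": "apply_moves", "arguments": {
  "moves": [
    [[4,0.2,0,1,0],[4,0.4,0,1.5,0],[4,0.4,0,1.5,0]]
  ],
  "force": 25
}}

```text
time: 17.75
position: [0.5013, -0.2708, 0.1354]
tool_rot: [0.0, 1.0, -0.03, 0.001]
wrist_force: [-1.2, 0.5, 4.4]
finger_gap: 0.0076
```

{"name": "apply_moves", "arguments": {
  "moves": [
    [[9,0,0,0,0],[12,-0.5,0,0,0],[15,-1,0,0,0],[18,-1.5,0,0.5,0],[21,-2,0,1,0],[24,-3,0,2,0],[24,-3,0,2,0]]
  ],
  "force": 25
}}

```text
time: 18.45
position: [0.4973, -0.2704, 0.1323]
tool_rot: [-0.0, 1.0, -0.03, -0.0]
wrist_force: [-0.3, -0.5, -0.9]
finger_gap: 0.024
```

```bash
python3 d.py .5007 -.2703 .134; python3 - <<'E'
from h import *
d=take('wrist','wrist17');cv2.imwrite('pics/w17.png',cv2.resize(d['img'][100:400,200:500],None,fx=2,fy=2,interpolation=cv2.INTER_CUBIC)[:,:,::-1])
d=take('side','side17');cv2.imwrite('pics/s17.png',cv2.resize(d['img'][240:380,290:430],None,fx=4,fy=4,interpolation=cv2.INTER_CUBIC)[:,:,::-1])
E
```

```text
[ 0.4973 -0.2704  0.1323] [-0.3 -0.5 -0.9] 0.02400161008049477 az -3.41 18.45
delta [ 3.4 -0.3 -1.7]
```

View pics/w17.png

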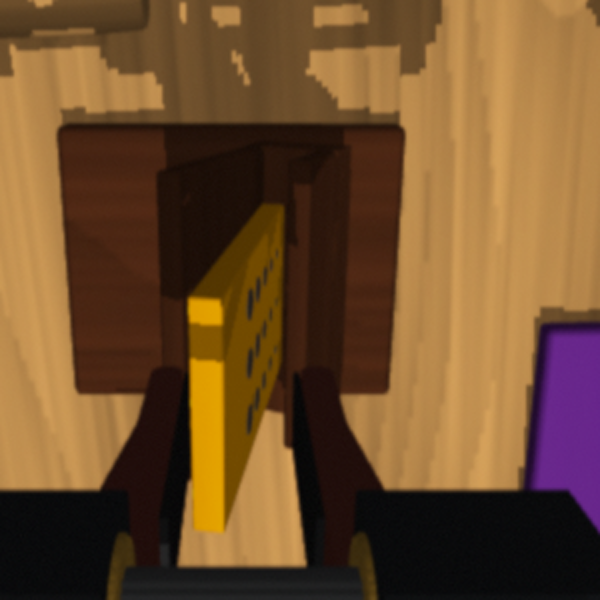

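View pics/s17.png

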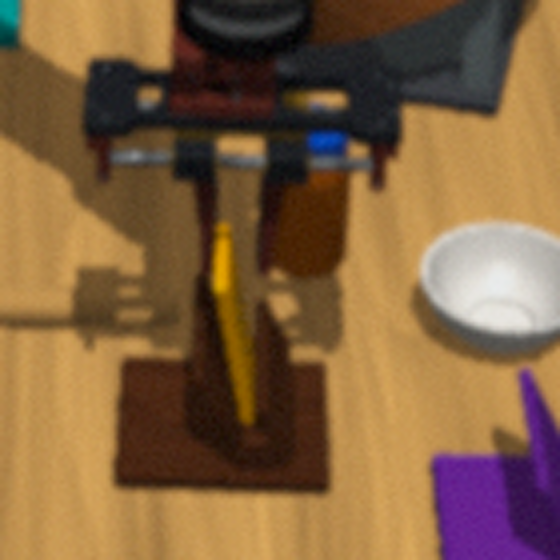

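{"name": "apply_moves", "arguments": {
  "moves": [
    [[27,-1,0,1,0],[30,-2,0,2,0],[33,-3,0,3.5,0],[36,-4,0,5,0],[39,-5,0,6.5,0],[42,-6,0,8,0],[45,-7,0,9.5,0],[48,-8,0,11,0],[51,-9,0,12,0],[54,-10,0,12,0],[56,-10,0,12,0],[56,-10,0,12,0]]
  ]
}}

```text
time: 19.75
position: [0.4881, -0.2699, 0.1207]
tool_rot: [0.0, 1.0, -0.03, 0.0]
wrist_force: [-0.3, -0.4, 0.8]
finger_gap: 0.056
```

```bash
python3 d.py .5007 -.2703 .134; python3 - <<'E'
from h import *
d=take('wrist','wrist18');cv2.imwrite('pics/w18.png',cv2.resize(d['img'][100:400,200:500],None,fx=2,fy=2,interpolation=cv2.INTER_CUBIC)[:,:,::-1])
d=take('side','side18');cv2.imwrite('pics/s18.png',cv2.resize(d['img'][240:380,290:430],None,fx=4,fy=4,interpolation=cv2.INTER_CUBIC)[:,:,::-1])
E
```

```text
[ 0.4881 -0.2699  0.1207] [-0.3 -0.4  0.8] 0.05598977601684633 az -3.4 19.75
delta [ 12.6  -0.3 -13.2]
```

View pics/w18.png

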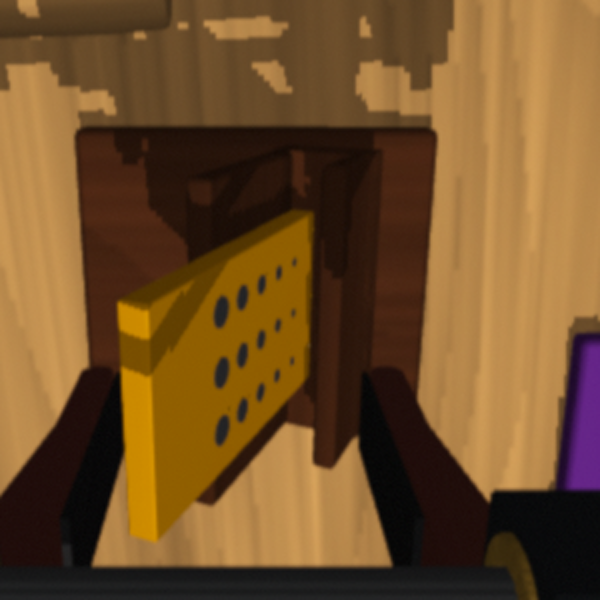

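View pics/s18.png

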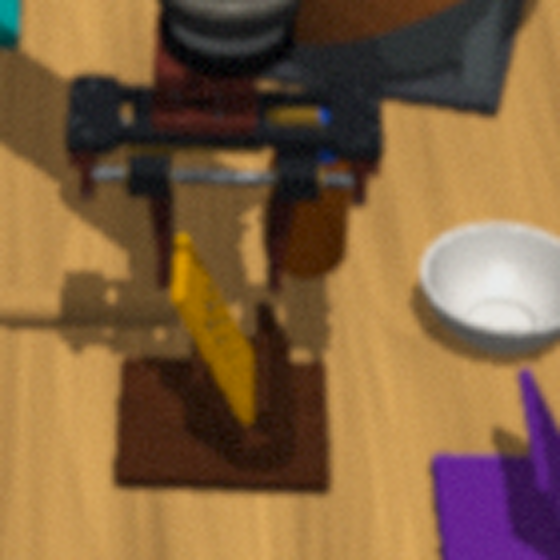

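```bash
cat > chk.py <<'E'
from h import *
from ring import frame
import sys
F=frame(np.radians(-3.4),np.radians(25));S=np.array([.5110,-.2729,.0364])+F@[.0012,.002,-.0005]
for f in sys.argv[1:]:
    d=load(f);C=cloud(d);hsv=cv2.cvtColor(d['img'],cv2.COLOR_RGB2HSV);q=(C-S)@F
    m=(hsv[...,0]>15)&(hsv[...,0]<33)&(hsv[...,1]>140)&(hsv[...,2]>60)&(d['z']>0)&(abs(q[...,0])<.06)&(abs(q[...,1])<.06)&(q[...,2]<.13)&(q[...,2]>-.02)
    q=q[m];print(f,len(q),np.percentile(q,[.5,50,99.5],axis=0).round(4).tolist())
    for a in np.arange(0,.12,.02):
        s=q[(q[:,2]>a)&(q[:,2]<a+.02)]
        if len(s)>5: print('  z',a.round(2),len(s),'x',np.percentile(s[:,0],[5,50,95]).round(4))
E
python3 chk.py wrist18 side18
```

```text
wrist18 10452 [[-0.0559, -0.0411, -0.018], [-0.0011, 0.0046, 0.0777], [-0.0001, 0.0585, 0.1058]]
  z 0.0 968 x [-0.005  -0.001  -0.0006]
  z 0.02 1179 x [-0.0047 -0.001  -0.0006]
  z 0.04 1362 x [-0.0057 -0.001  -0.0005]
  z 0.06 1716 x [-0.004  -0.001  -0.0005]
  z 0.08 2532 x [-0.0036 -0.001  -0.0004]
  z 0.1 2434 x [-0.0082 -0.0033 -0.0006]
side18 512 [[-0.0575, -0.0592, -0.0186], [-0.0033, -0.0139, 0.0554], [0.0416, 0.0439, 0.1139]]
  z 0.0 79 x [-0.0107 -0.0033 -0.001 ]
  z 0.02 81 x [-0.01   -0.0029 -0.0012]
  z 0.04 87 x [-0.0108 -0.0029 -0.0013]
  z 0.06 79 x [-0.0104 -0.0032 -0.0012]
  z 0.08 85 x [-0.0091 -0.0027 -0.0011]
  z 0.1 69 x [-0.0099 -0.0059 -0.0013]
```

{"name": "apply_moves", "arguments": {
  "moves": [
    [[62,0,0,0,0],[70,0,0,0,0],[76,0,0,0,0],[76,0,0,0,0],[76,0,0,-10,0],[76,0,0,-30,0],[76,0,0,-60,0],[76,0,0,-100,0],[76,0,0,-140,0],[76,0,0,-150,0],[76,0,0,-150,0],[76,0,0,-150,0]]
  ]
}}

```text
time: 21.05
position: [0.4871, -0.2694, 0.2697]
tool_rot: [-0.0, 1.0, -0.03, -0.001]
wrist_force: [0.2, 1.4, -0.7]
finger_gap: 0.0759
```

```bash
python3 - <<'E'
from h import *
s=ctrl.observe();print(s['position'],s['wrist_force'],s['finger_gap'],s['time'])
for n in('wrist','scene','side'):take(n,n+'19')
E
python3 chk.py wrist19 scene19
```

```text
[ 0.48708481 -0.2694447   0.26971672] [ 0.21589729  1.40534674 -0.72499868] 0.07592759406930663 21.05
wrist19 3639 [[-0.0567, -0.0371, -0.0188], [-0.0011, 0.0026, 0.0702], [-0.0002, 0.0584, 0.1057]]
  z 0.0 416 x [-0.0018 -0.0011 -0.0005]
  z 0.02 491 x [-0.0024 -0.001  -0.0005]
  z 0.04 527 x [-0.0042 -0.001  -0.0004]
  z 0.06 594 x [-0.0017 -0.001  -0.0005]
  z 0.08 747 x [-0.0018 -0.001  -0.0005]
  z 0.1 757 x [-0.0081 -0.0035 -0.0007]
scene19 733 [[-0.0117, -0.0293, 0.0124], [-0.0019, 0.0014, 0.0611], [0.0066, 0.0313, 0.1042]]
  z 0.0 52 x [-0.0089 -0.0032  0.001 ]
  z 0.02 159 x [-0.0064 -0.0019  0.0028]
  z 0.04 146 x [-0.0075 -0.0018  0.0019]
  z 0.06 140 x [-0.0058 -0.0017  0.0018]
  z 0.08 175 x [-0.0055 -0.0017  0.0018]
  z 0.1 61 x [-0.0087 -0.0036  0.0012]
```

View pics/wrist19.png

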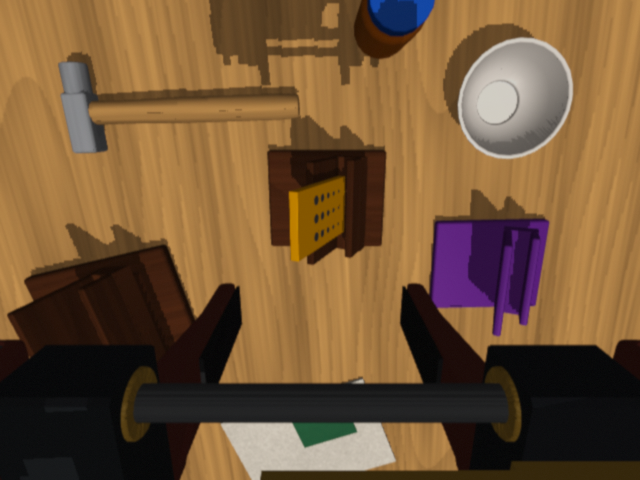

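View pics/scene19.png

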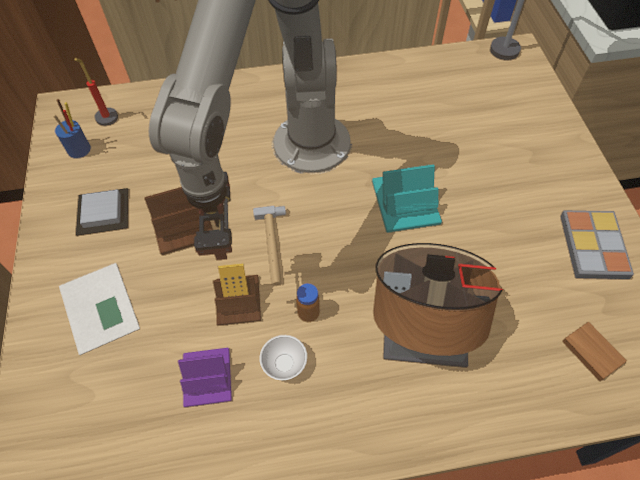

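```bash
python3 -c "
from bench import ctrl
print(ctrl.close_job())"
```

```text
the job is handed in; nothing more can be done
None
```

The brass plate is standing in the small dark wooden rest and has been let go. I handed the job in at about 21 s on the robot's clock; no verdict is reported.

- **Dial:** I gripped the black bar and turned the cover until the opening was over the brass plate, which was in the +y slot. With the cover let go and the gripper raised, the camera put it at about -91.5° against the ideal -90°, roughly 2 mm off centre at the slot.
- **Drawing the plate out:** The tool can only point straight down, so I held the plate by its top edge and drew it up along the dial's axis. It swung nearly upright as it left the guides, and came out through the opening.
- **Placing:** I lowered it into the trough along the seat's slope and it touched down with about 8 N. I then opened the fingers slowly, so it leaned back onto the backboard instead of dropping.

**Last checks**
- With the gripper clear, the plate's back lay flush on the backboard and its top edge was 105 mm above the ledge, so its bottom edge is down on the ledge.
- It is centred along the trough to about 1–2 mm. The scene and side cameras differed by about 6 mm on where the trough's middle is, so I went by the wrist camera, whose view fell between the two.
- In the last pictures the steel plate, jar, hammer and bowl are where they started, judged by eye. Wrist forces stayed within a few newtons throughout, and the gripper was about 150 mm above the placed plate when I handed in.
- I did not measure the dial angle again after the plate came out; the last picture shows the opening still over the slot.

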